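Line up three bottles and a flask by height on the pads

ROBOT

A 7-joint arm with a two-finger parallel gripper is mounted at the origin on a cart in front of the work surface, level with it; the furniture and walls round the work are solid. World frame = base frame: x ahead of the robot, y to its left, z up, the work surface at z = 0. Lengths are in m, angles in rad, forces in N, time in s.
With the tool pointing down it reaches from about 0.4 to 0.875 m from the base axis. Payload 6.5 kg.
Tool frame: the origin (TCP) lies on the mounting face of the last link; the fingertips stand 173 mm ahead of it and the grasp point (between the pads) lies 155 mm ahead of it (manip.finger_overhang is the distance from the TCP to the fingertips, in m); z points along the fingers, y is the direction in which the jaws open and shut (so a half turn about z gives the same grasp; the last joint's range is limited). The gripper opens to 85 mm and grips with 20 to 120 N. Pads are 22 mm wide; open, the fingers measure 114 mm over their backs; the gripper's body (76 mm by 85 mm) begins 54 mm behind the grasp point. The pads swing forward as they close: fully open they stand 13 mm farther back than shut.
Start: joints at [1.128, 0.536, -0.004, 1.538, 0.003, 1.067, -0.071], TCP at [0.239, -0.604, 0.405] pointing down, gripper open.
Joint ranges: [-2.7, 2.7], [-0.37, 2.16], [-1.27, 1.26], [0.24, 2.4], [-1.31, 4.45], [0.19, 1.91], [-2.76, 2.76]. Speed limits (rad/s): [2.39, 2.39, 3.14, 3.14, 3.14, 3.14, 3.14].

INTERFACE

Orientations are given as a rotation vector (axis times angle).
In Python, from cell import manip gives the robot as it stands.
- The arm moves only by the tool servo_tool, never from a script. Its argument "increments" is one flat list of numbers, 7 for each row, row after row: the shift along the world's x, y, z in mm, then the turn, a rotation vector about the world's x, y, z in rad, then the opening, from -1 (shut) to 1 (fully open). In form: [x, y, z, wx, wy, wz, grip, x, y, z, wx, wy, wz, grip, ...]. A call has 1 to 8 rows; each row shifts and turns the commanded pose from where the row before left it; what a row does not reach is not made up. A row lasts 1/12 s, in which the tool goes at most 41.7 mm and 7.16 degrees, less where a joint would pass 70% of its speed; a pose out of reach is approached as far as the arm can. A call with a gripper value outside its range is refused whole. The fingers move at their own pace and stop on an object; "force" is the grip in N (left out, the last holds). Time passes only in rows, so rows that do not move let the fingers close. It gives the time, the measured TCP pose, the force and the opening at its end, in the units of the state.
- manip.get_obs(): the state, without advancing time (a new reading comes with each control period).
- manip.snapshot(name): name is "side" or "top" or "wrist"; returns the picture (420x560x3 uint8, red, green, blue); there is no depth.
- manip.camera_info(name): a dict with "fov_y" (degrees; the focal length in pixels is half the picture's height over the tangent of half this angle, whatever the lens; pixels are square), "cx", "cy" (the principal point, pixels), "k1" (the pictures are not rectified: a ray, as slopes to the right and down, at radius r is drawn at 1 + k1 r^2 times it, then the intrinsics apply), "rvec" (rotation vector, rad) and "tvec" (3), from world to camera coordinates, as OpenCV has them; the wrist camera has in their place "hand_eye" (4x4, takes a point from camera to tool coordinates, whose origin is the TCP and whose axes are the flange's). Camera axes: x right, y down, z forward; pixel columns grow to the right and rows downward; lengths in m; the calibration is good to about 2 mm. A picture is of the moment at which its call begins: read the wrist's pose just before it. camera_info takes no time and is no camera call.
- manip.sign_off(): hands the job in, once; it reports no verdict.
Trained networks look in the newest picture that a camera, given by its name, has taken for a name from the list of things; names that differ only in an ending like _2 or _b are one class to them, and where a whole thing is asked for, a point or a joint stands for the part that bears it (a point fixed in the world has none). Each returns a list of dicts, best first, with "confidence" (0 to 1); they miss things now and then, are a little off and sometimes report something else, mostly with a low value. They report only what shows in the picture. A call takes as long as a camera call. They do not tell look-alikes from the thing itself.
- manip.recognise(camera, target): "centre" ([column, row] as shares, 0 to 1, of the picture: columns of its width, rows of its height, amid what is visible of it).
- manip.silhouettes(camera, target): "region" (420x560 bool, what is visible of it) and "centre" ([column, row] as shares, 0 to 1, of the picture: columns of its width, rows of its height, amid what is visible of it).
The state is a dict: "time": time; "joint_positions": joint angles; "qd": joint speeds; "effort": joint torques, N m; "eef_pos": TCP position; "ee_rot": TCP orientation; "force": force on the tool from outside, world axes, zero at the start; "ft_torque": the same for the moment, N m; "opening": opening from 0.0 (shut) to 1.0 (fully open).
Only numpy, scipy, OpenCV 4.12 (cv2) and the standard library are available. Lean on these libraries where they do the work, as an engineer would, in place of code of your own. Each camera call takes 0.05 s, during which the arm holds its last target.

TASK

Line up the three small bottles and the glass flask by height on the white strip, one standing in the middle of each round pad: the shortest on the pad next to the upright steel post, then ever taller, with the tallest on the pad farthest from the post. Keep them upright throughout, let go of them all, and leave the wash bottle where it is.

Things in the scene. Friction and masses are not known exactly. Their poses are not given: they have to be found in the camera images.
- dropper_mid (a point): Small round brown dropper bottle with a black rubber bulb on top: the shortest of the four, 88 mm tall. Point on its axis, 44 mm above its underside; z is up along its axis. Body 33 mm in diameter and straight up to 60 mm above the underside (grasp it 40 to 50 mm up), narrower above. About 60 g.
- white_bottle_mid (a point): Round white bottle with a blue cap, 95 mm tall (second shortest). Point on its axis, 47.5 mm above its underside; z is up along its axis. Body 43 mm in diameter, straight up to about 75 mm; grasp it 50 to 62 mm up, so that the gripper clears the cap. About 110 g.
- brown_bottle_mid (a point): Round brown bottle with a white cap, 106 mm tall (second tallest). Point on its axis, 53 mm above its underside; z is up along its axis. Body 48 mm in diameter, straight up to about 84 mm; grasp it 60 to 72 mm up, so that the gripper clears the cap. About 170 g.
- flask_mid (a point): Clear glass flask with a round bulb and a long slim neck: the tallest, 217 mm. Point on its axis, 108.5 mm above its underside; z is up along its axis. The bulb is 67 mm in diameter and reaches up to 94 mm above the underside; from there the neck, about 18 mm in diameter to grasp, runs to the top; grasp it within 45 mm of the top, where the gripper clears it. About 85 g, mostly in the bulb.
- pad_a: One of four identical round grey pads, 72 mm in diameter with a dark rim and 3 mm thick, fixed in one straight row 80 mm apart on a flat white strip (84 x 400 mm, 8 mm thick, on the desk). Origin at the centre of the pad's underside, 8 mm above the desk, so the pad's top is 11 mm above the desk and 3 mm above this origin. Which lettered pad stands at which place in the row changes from start to start; only its distance from the post counts.
- pad_b: One of four identical round grey pads, 72 mm in diameter with a dark rim and 3 mm thick, fixed in one straight row 80 mm apart on a flat white strip (84 x 400 mm, 8 mm thick, on the desk). Origin at the centre of the pad's underside, 8 mm above the desk, so the pad's top is 11 mm above the desk and 3 mm above this origin. Which lettered pad stands at which place in the row changes from start to start; only its distance from the post counts.
- pad_c: One of four identical round grey pads, 72 mm in diameter with a dark rim and 3 mm thick, fixed in one straight row 80 mm apart on a flat white strip (84 x 400 mm, 8 mm thick, on the desk). Origin at the centre of the pad's underside, 8 mm above the desk, so the pad's top is 11 mm above the desk and 3 mm above this origin. Which lettered pad stands at which place in the row changes from start to start; only its distance from the post counts.
- pad_d: One of four identical round grey pads, 72 mm in diameter with a dark rim and 3 mm thick, fixed in one straight row 80 mm apart on a flat white strip (84 x 400 mm, 8 mm thick, on the desk). Origin at the centre of the pad's underside, 8 mm above the desk, so the pad's top is 11 mm above the desk and 3 mm above this origin. Which lettered pad stands at which place in the row changes from start to start; only its distance from the post counts.
- post: Round upright steel post, 28 mm in diameter at its foot and 45 mm tall, fixed on the white strip in line with the pads at one end of the row, either end; the nearest pad's centre is 55 mm away, the next ones at 135, 215 and 295 mm. Origin at the centre of its underside. (At the strip's other end lies a flat steel bar, 70 x 14 mm, only 6 mm high.)
- wash_bottle: Bystander, to be left alone: a tall loose wash bottle (75 mm across, 242 mm tall, with a bent jet) standing left of the work. Origin at its underside, 14 mm from the axis of its body.
There are look-alikes about, which are no part of the job. Leave any pink or red look-alike of the part that bears dropper_mid alone.

How it is judged:
At the end, for the whole second after the job is handed in: Counting from the post, the dropper bottle, the white bottle, the brown bottle and the flask stand on the first, second, third and fourth pad, each centre within 12 mm of its pad's centre, resting on the pad (height within 6 mm), upright within 0.1 rad, at rest and released (horizontal distance between dropper_mid and post between 0.025 and 0.085 m and (horizontal distance between dropper_mid and pad_a below 0.012 m or horizontal distance between dropper_mid and pad_b below 0.012 m or horizontal distance between dropper_mid and pad_c below 0.012 m or horizontal distance between dropper_mid and pad_d below 0.012 m) and height (world z) of dropper_mid between 0.049 and 0.061 m and angle between each of dropper_mid, white_bottle_mid, brown_bottle_mid, flask_mid's own z axis and vertical below 0.1 rad and linear speed of each of dropper, white_bottle, brown_bottle, flask below 0.02 m/s and contact force between each of dropper, white_bottle, brown_bottle, flask and the fingers below 0.05 N and horizontal distance between white_bottle_mid and post between 0.105 and 0.165 m and (horizontal distance between white_bottle_mid and pad_a below 0.012 m or horizontal distance between white_bottle_mid and pad_b below 0.012 m or horizontal distance between white_bottle_mid and pad_c below 0.012 m or horizontal distance between white_bottle_mid and pad_d below 0.012 m) and height (world z) of white_bottle_mid between 0.0525 and 0.0645 m and horizontal distance between brown_bottle_mid and post between 0.185 and 0.245 m and (horizontal distance between brown_bottle_mid and pad_a below 0.012 m or horizontal distance between brown_bottle_mid and pad_b below 0.012 m or horizontal distance between brown_bottle_mid and pad_c below 0.012 m or horizontal distance between brown_bottle_mid and pad_d below 0.012 m) and height (world z) of brown_bottle_mid between 0.058 and 0.07 m and horizontal distance between flask_mid and post between 0.265 and 0.325 m and (horizontal distance between flask_mid and pad_a below 0.012 m or horizontal distance between flask_mid and pad_b below 0.012 m or horizontal distance between flask_mid and pad_c below 0.012 m or horizontal distance between flask_mid and pad_d below 0.012 m) and height (world z) of flask_mid between 0.1135 and 0.1255 m); the robot touches nothing.
It fails at once if the dropper is tipped over (angle between dropper_mid's own z axis and vertical above 0.6 rad).
It fails at once if the white bottle is tipped over (angle between white_bottle_mid's own z axis and vertical above 0.6 rad).
It fails at once if the brown bottle is tipped over (angle between brown_bottle_mid's own z axis and vertical above 0.6 rad).
It fails at once if the flask is tipped over (angle between flask_mid's own z axis and vertical above 0.6 rad).
It fails at once if the wash bottle is pushed aside or knocked over (distance of wash_bottle from where it was at the start of the episode above 0.03 m or angle between wash_bottle's own z axis and vertical above 0.4 rad).
It also fails if it takes over 90 s, if anything falls off the work surface, if the arm or the gripper's body presses on something with over 40 N, if the wrist force passes 120 N, or if a joint passes its speed limit or range.

## Working session

There is one attempt and no reset: what is moved stays moved. The work goes in short steps, Python scripts to look and compute and a tool call to move; the robot and the scene stay as the last step left them, time stands still between calls to the robot, and variables do not carry over. Pictures are saved under pics/ and viewed, and the job is handed in when it is done.

Besides the shell and the picture viewer there is one more tool, called as name(argument=value, ...) on one line, values as JSON. servo_tool: Moves the arm, as the interface text tells. Its arguments: {"type":"object","properties":{"increments":{"type":"array"},"force":{"type":"number"}},"required":["increments"]}

```bash
ls; mkdir -p pics
cat > h.py <<'E'
import numpy as np, cv2
from cell import manip
def save(n,f):
    im=manip.snapshot(n); cv2.imwrite('pics/'+f,im[:,:,::-1]); return im
def cam(n):
    c=manip.camera_info(n); f=210/np.tan(np.radians(c['fov_y'])/2)
    if 'rvec' in c:
        R=cv2.Rodrigues(np.array(c['rvec'],float))[0]; t=np.array(c['tvec'],float)
    else:
        o=manip.get_obs(); Rt=cv2.Rodrigues(np.array(o['ee_rot'],float))[0]; H=np.array(c['hand_eye'])
        Rw=Rt@H[:3,:3]; pw=Rt@H[:3,3]+np.array(o['eef_pos']); R=Rw.T; t=-R@pw
    return c,f,R,t
def proj(C,P):
    c,f,R,t=C; p=(R@np.atleast_2d(P).T).T+t; s=p[:,:2]/p[:,2:]; r2=(s**2).sum(1,keepdims=True)
    return s*(1+c['k1']*r2)*f+[c['cx'],c['cy']]
def ray(C,px):
    c,f,R,t=C; d=(np.array(px,float)-[c['cx'],c['cy']])/f; s=d.copy()
    for _ in range(30): s=d/(1+c['k1']*(s@s))
    v=R.T@np.array([s[0],s[1],1]); o=-R.T@t; return o,v/np.linalg.norm(v)
def onz(C,px,z):
    o,v=ray(C,px); return o+v*(z-o[2])/v[2]
E
python3 - <<'E'
from h import *
print(manip.get_obs())
for n in ['side','top','wrist']:
    save(n,n+'0.png'); C=cam(n); print(n,C[0]['fov_y'],C[0]['k1'],-C[2].T@C[3])
    for t in ['dropper_mid','white_bottle_mid','brown_bottle_mid','flask_mid','pad_a','post','wash_bottle']:
        print(t,[(round(d['confidence'],2),np.round(np.array(d['centre'])*[560,420],1).tolist()) for d in manip.recognise(n,t)])
E
```

```text
pics
{'time': 0.0, 'joint_positions': array([ 1.12775832,  0.5371834 , -0.00440314,  1.53888277,  0.00259869,
        1.06729896, -0.07120232]), 'qd': array([ 8.13507164e-04,  3.93235997e-04, -2.29341010e-04,  1.39291262e-05,
       -1.07583812e-04,  2.17711439e-03,  9.49290091e-04]), 'effort': array([ 1.82405042e-04, -5.83409107e+01,  1.04885515e+00, -2.59099907e+01,
        1.24457965e-02,  9.46244400e-03, -7.99469291e-06]), 'eef_pos': array([ 0.23905136, -0.60408608,  0.40379823]), 'ee_rot': array([-3.08430793e+00, -5.88180052e-01,  7.43711857e-04]), 'force': array([-0.89642225,  0.30099752,  0.25876707]), 'ft_torque': array([-0.05816965,  0.0048916 , -0.01805928]), 'opening': 0.997324665287974}
side 47.39199562456726 0.01782925402176109 [ 0.3472792  -0.83452672  0.79280193]
dropper_mid [(0.81, [250.0, 263.2]), (0.8, [222.3, 209.1]), (0.68, [306.6, 328.4])]
white_bottle_mid [(0.65, [251.3, 300.9])]
brown_bottle_mid [(0.96, [262.7, 354.0])]
flask_mid [(0.63, [238.1, 223.4])]
pad_a [(0.81, [307.7, 255.1]), (0.74, [298.9, 228.6]), (0.72, [315.7, 276.2]), (0.62, [288.3, 210.0])]
post [(0.82, [325.5, 291.4])]
wash_bottle [(0.87, [235.4, 147.7]), (0.74, [264.2, 353.2])]
top 48.52148858718493 -0.09552261251084536 [ 0.42660838 -0.05830868  1.26729558]
dropper_mid [(0.5, [303.2, 234.0]), (0.42, [377.8, 204.7]), (0.42, [234.6, 244.9])]
white_bottle_mid [(0.63, [346.4, 242.2])]
brown_bottle_mid [(0.68, [391.6, 240.2]), (0.49, [349.3, 181.3])]
flask_mid [(0.74, [266.8, 231.6])]
pad_a [(0.86, [327.9, 182.8]), (0.85, [268.0, 183.4]), (0.73, [296.9, 182.3]), (0.62, [240.0, 182.6])]
post [(0.54, [158.2, 214.5]), (0.52, [349.7, 180.2])]
wash_bottle [(0.68, [161.6, 216.6])]
wrist 69.27683727920632 -0.037540843270658125 [ 0.31551235 -0.57269083  0.37424077]
dropper_mid []
white_bottle_mid []
brown_bottle_mid []
flask_mid []
pad_a []
post []
wash_bottle []
```

View pics/side0.png

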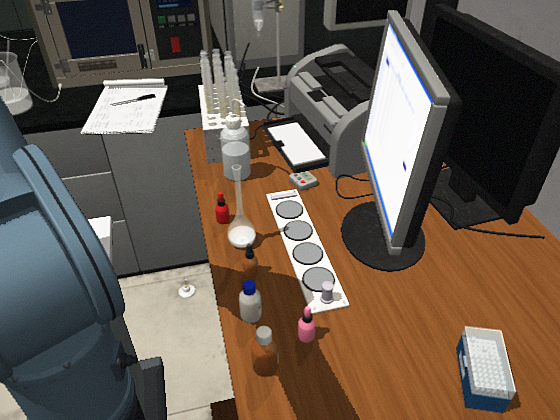

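View pics/top0.png

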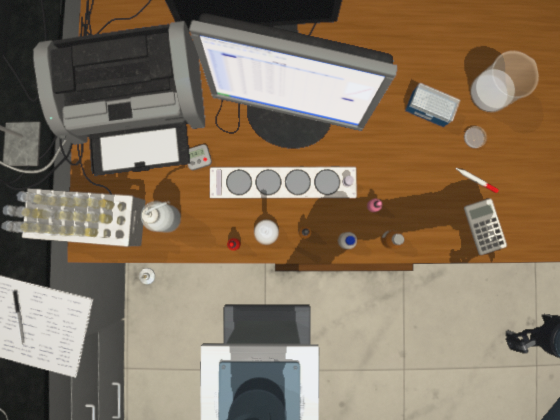

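The post is at the right end (−y) of the row at top (349,181). The pads are at about columns 327, 297, 268 and 240. The brown dropper is at top (303,234), with pink (376,205) and red (234,243) look-alikes. The white bottle is at (346,241), the brown bottle at (392,240) and the flask at (266,231).

```bash
cat > loc.py <<'E'
from h import *
from scipy.optimize import least_squares
# profiles: (radius, z) rings
PR={'dropper_mid':[(.0165,0),(.0165,.06),(.006,.088)],
'white_bottle_mid':[(.0215,0),(.0215,.075),(.013,.095)],
'brown_bottle_mid':[(.024,0),(.024,.084),(.014,.106)],
'flask_mid':[(.02,0),(.0335,.047),(.009,.217)]}
E
python3 - <<'E'
from loc import *
for n in ['side','top']:
    im=save(n,n+'1.png'); C=cam(n)
    for t in ['dropper_mid','white_bottle_mid','brown_bottle_mid','flask_mid','pad_a','post','wash_bottle']:
        for d in manip.silhouettes(n,t):
            r=d['region']; ys,xs=np.nonzero(r)
            if len(xs)==0: continue
            px=np.array(d['centre'])*[560,420]; h={'pad_a':.011,'post':.03,'dropper_mid':.044,'white_bottle_mid':.0475,'brown_bottle_mid':.053,'flask_mid':.06,'wash_bottle':.1}[t]
            print(n,t,round(d['confidence'],2),px.round(1),'bbox',xs.min(),xs.max(),ys.min(),ys.max(),r.sum(),im[r].mean(0).round(),onz(C,px,h).round(4))
    big=cv2.resize(im[:,:,::-1][150:270,200:420] if n=='top' else im[:,:,::-1][150:390,190:360],None,fx=3.4 if n=='top' else 2.4,fy=3.4 if n=='top' else 2.4,interpolation=cv2.INTER_CUBIC)
    cv2.imwrite(f'pics/{n}1z.png',big)
E
```

```text
side dropper_mid 0.77 [304.9 330.4] bbox 298 315 307 341 424 [152.  84.  99.] [ 0.5196 -0.3272  0.044 ]
side dropper_mid 0.71 [224.8 209.1] bbox 216 229 192 223 328 [122.  29.  25.] [0.4307 0.0561 0.044 ]
side dropper_mid 0.61 [250.4 266.1] bbox 243 259 244 277 412 [85. 52. 29.] [ 0.4535 -0.1431  0.044 ]
side white_bottle_mid 0.73 [250.7 303.5] bbox 240 261 280 322 745 [106. 105. 113.] [ 0.4339 -0.2436  0.0475]
side brown_bottle_mid 0.68 [263.9 351. ] bbox 251 278 326 376 1164 [112.  78.  53.] [ 0.4349 -0.3569  0.053 ]
side flask_mid 0.88 [238.6 225.3] bbox 228 256 164 247 1049 [185. 174. 160.] [ 0.4503 -0.0274  0.06  ]
side pad_a 0.96 [297.9 230.6] bbox 284 312 220 240 480 [145. 146. 144.] [ 0.5917 -0.0276  0.011 ]
side pad_a 0.88 [317.9 275.8] bbox 303 334 266 290 523 [157. 158. 156.] [ 0.5943 -0.1768  0.011 ]
side pad_a 0.75 [289.  211.1] bbox 276 303 200 218 430 [148. 148. 146.] [0.5897 0.0472 0.011 ]
side pad_a 0.63 [306.7 254. ] bbox 293 323 242 264 569 [150. 150. 148.] [ 0.5897 -0.1078  0.011 ]
side post 0.65 [324.7 291.9] bbox 321 333 281 303 249 [157. 150. 153.] [ 0.5885 -0.
[... 512 characters left out ...]
 0.0475]
top brown_bottle_mid 0.86 [391.6 239.6] bbox 381 403 231 247 330 [118.  92.  66.] [ 0.4331 -0.3483  0.053 ]
top flask_mid 0.79 [266.9 233.9] bbox 254 278 220 244 469 [205. 200. 193.] [ 0.4477 -0.0228  0.06  ]
top pad_a 0.85 [325.9 180.7] bbox 314 340 170 195 537 [149. 148. 145.] [ 0.5932 -0.1812  0.011 ]
top pad_a 0.77 [300.7 182.7] bbox 285 310 170 194 502 [149. 150. 147.] [ 0.5875 -0.1126  0.011 ]
top pad_a 0.55 [240.  180.2] bbox 226 251 169 195 549 [149. 149. 145.] [0.5942 0.0524 0.011 ]
top post 0.47 [345.4 178.9] bbox 343 353 176 186 92 [186. 176. 178.] [ 0.5956 -0.2317  0.03  ]
top wash_bottle 0.96 [162.5 217.9] bbox 141 180 201 232 964 [175. 172. 162.] [0.4864 0.24   0.1   ]
```

```bash
ls pics
```

```text
side0.png
side1.png
side1z.png
top0.png
top1.png
top1z.png
wrist0.png
```

View pics/top1z.png

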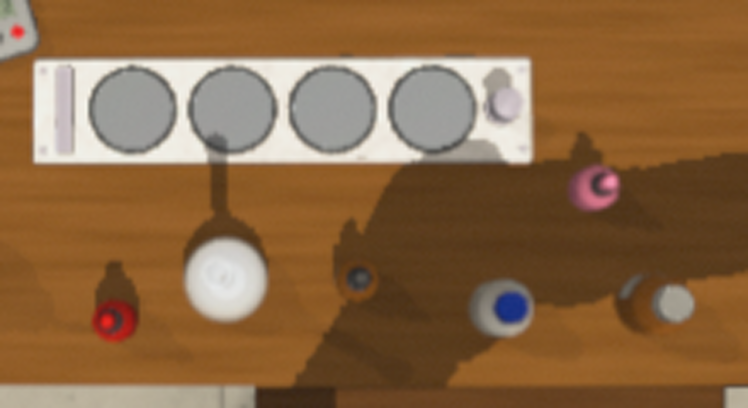

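View pics/side1z.png

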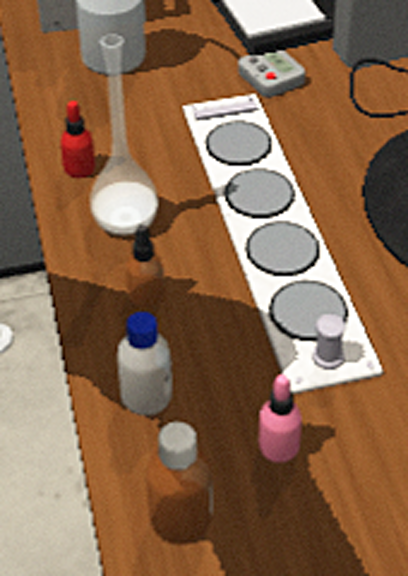

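```bash
cat > fit0.py <<'E'
from loc import *
T=cam('top');S=cam('side')
f={'brown_bottle_mid':((398.2,239.1),.106),'white_bottle_mid':((350.3,240.6),.095),'dropper_mid':((305.3,231.5),.088),'flask_mid':((266.5,232),.047)}
for i,c in enumerate([327.4,297.9,268.5,238.8]): f[f'p{i+1}']=((c,182.1),.011)
f['post']=((348.6,180.5),.053)
im={'top':cv2.imread('pics/top1.png'),'side':cv2.imread('pics/side1.png')}
th=np.linspace(0,2*np.pi,60)
k={'top':4,'side':3}
big={n:cv2.resize(im[n],None,fx=k[n],fy=k[n],interpolation=cv2.INTER_CUBIC) for n in im}
for t,(px,z) in f.items():
    P=onz(T,px,z); print(t,P.round(4))
    pr=PR.get(t,[(.036,.011)] if t[0]=='p' and t!='post' else [(.014,.008),(.01,.053)])
    for r,zz in pr:
        ring=np.c_[P[0]+r*np.cos(th),P[1]+r*np.sin(th),0*th+zz]
        for n,C in (('top',T),('side',S)):
            cv2.polylines(big[n],[np.round((proj(C,ring)+.5)*k[n]).astype(int)],True,(0,255,0),1)
cv2.imwrite('pics/fit_top.png',big['top'][600:1080,880:1660]); cv2.imwrite('pics/fit_side.png',big['side'][460:1150,600:1080][:600])
cv2.imwrite('pics/fit_side2.png',big['side'][800:1150,600:1080])
E
python3 fit0.py
```

```text
brown_bottle_mid [ 0.434  -0.3523  0.106 ]
white_bottle_mid [ 0.4305 -0.2335  0.095 ]
dropper_mid [ 0.4534 -0.1207  0.088 ]
flask_mid [ 0.4529 -0.0213  0.047 ]
p1 [ 0.5893 -0.1852  0.011 ]
p2 [ 0.5891 -0.105   0.011 ]
p3 [ 0.589  -0.0251  0.011 ]
p4 [0.5889 0.0557 0.011 ]
post [ 0.5883 -0.2369  0.053 ]
```

View pics/fit_top.png

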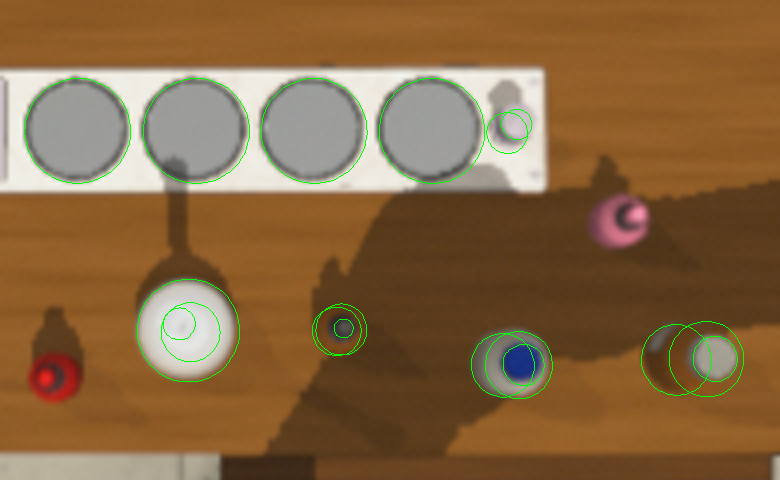

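View pics/fit_side.png

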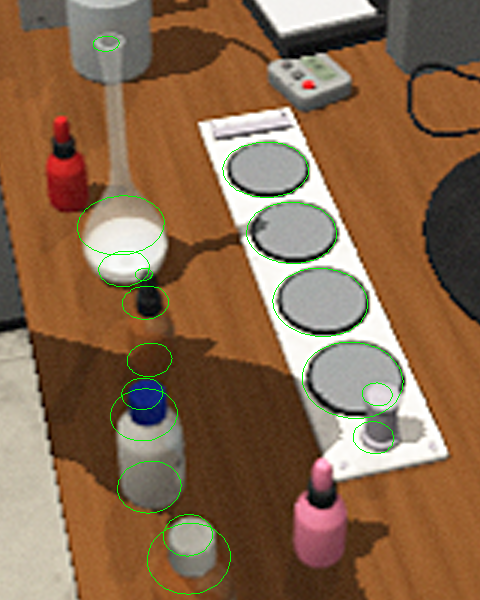

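View pics/fit_side2.png

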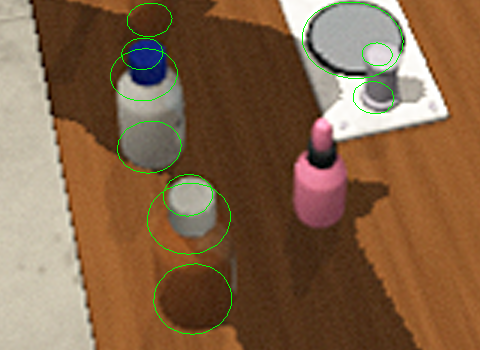

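servo_tool(increments=[13, 30, 0, 0, 0, -0.024, 1, 13, 30, 0, 0, 0, -0.024, 1, 13, 30, 0, 0, 0, -0.024, 1, 13, 30, 0, 0, 0, -0.024, 1, 13, 30, 0, 0, 0, -0.024, 1, 13, 30, 0, 0, 0, -0.024, 1, 13, 30, 0, 0, 0, -0.024, 1, 13, 30, 0, 0, 0, -0.024, 1], force=30)

```text
time: 2.67
eef_pos: [0.3435, -0.3629, 0.4049]
ee_rot: [3.128, 0.288, 0.0]
force: [-0.2, 1.2, 0.7]
opening: 0.996
```

servo_tool(increments=[14, 30, 0, 0, 0, -0.024, 1, 14, 30, 0, 0, 0, -0.024, 1, 14, 30, 0, 0, 0, -0.024, 1, 14, 30, 0, 0, 0, -0.024, 1, 14, 30, 0, 0, 0, -0.024, 0.4, 14, 30, 0, 0, 0, -0.024, 0.4, 13, 30, 0, 0, 0, -0.018, 0.4, 13, 32, 0, 0, 0, 0, 0.4])

```text
time: 3.33
eef_pos: [0.4536, -0.1212, 0.405]
ee_rot: [3.141, 0.033, 0.001]
force: [1.1, -0.8, -1.0]
opening: 0.703
```

servo_tool(increments=[0, 0, 0, 0, 0, 0, 0.4, 0, 0, 0, 0, 0, 0, 0.4])

```text
time: 3.5
eef_pos: [0.4538, -0.1206, 0.4049]
ee_rot: [-3.141, -0.043, -0.001]
force: [0.6, 0.3, 0.2]
opening: 0.698
```

```bash
cat > look.py <<'E'
from h import *
import sys
# args: outname name x y z r ...
o=manip.get_obs(); print(o['time'],o['eef_pos'].round(4),o['ee_rot'].round(3),o['force'].round(1),o['opening'])
C=cam('wrist'); im=save('wrist',sys.argv[1]+'.png').copy()
R=cv2.Rodrigues(o['ee_rot'])[0]; print('toolx ang',np.arctan2(R[1,0],R[0,0]).round(4),'z',R[:,2].round(4),'cam',(-C[2].T@C[3]).round(4))
for t in sys.argv[2:]:
    for d in manip.silhouettes('wrist',t):
        ys,xs=np.nonzero(d['region']); print(t,round(d['confidence'],2),(np.array(d['centre'])*[560,420]).round(1),xs.min(),xs.max(),ys.min(),ys.max())
th=np.linspace(0,2*np.pi,60)
B=im[:,:,::-1].copy()
from loc import PR
pos={'dropper_mid':(.4534,-.1207,0),'white_bottle_mid':(.4305,-.2335,0),'brown_bottle_mid':(.434,-.3523,0),'flask_mid':(.4529,-.0213,0)}
L=[(pos[t],PR[t]) for t in pos]+[((.589,y,0),[(.036,.011)]) for y in (-.185,-.105,-.025,.0556)]
for P,pr in L:
    for r,zz in pr:
        ring=np.c_[P[0]+r*np.cos(th),P[1]+r*np.sin(th),0*th+zz]
        if ((C[2]@ring.T).T+C[3])[:,2].min()<.02: continue
        q=proj(C,ring)
        if abs(q).max()<2000: cv2.polylines(B,[np.round(q).astype(int)],True,(0,255,0),1)
cv2.imwrite('pics/'+sys.argv[1]+'o.png',B)
E
python3 look.py w1 dropper_mid pad_a flask_mid white_bottle_mid
```

```text
3.5 [ 0.4538 -0.1206  0.4049] [-3.141e+00 -4.300e-02 -1.000e-03] [0.6 0.3 0.2] 0.6976982608489976
toolx ang 0.0274 z [ 5.e-04  3.e-04 -1.e+00] cam [ 0.5359 -0.117   0.3745]
dropper_mid 0.86 [282.9 181.9] 268 296 165 200
dropper_mid 0.63 [120.8 205.4] 92 145 188 226
dropper_mid 0.56 [455.2 125.7] 428 490 109 140
pad_a 0.85 [268.3  52.8] 235 301 19 90
pad_a 0.71 [339.7  57. ] 310 374 23 91
pad_a 0.68 [196.9  52.6] 163 227 19 89
pad_a 0.59 [124.   54.3] 91 155 19 88
flask_mid 0.88 [173.7 199.6] 90 222 152 268
white_bottle_mid 0.93 [380.4 207.4] 354 406 183 232
```

View pics/w1o.png

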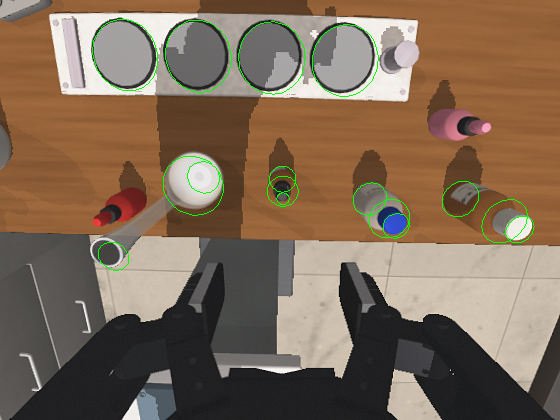

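Run:
```python
from h import *
C=cam('wrist')
for px in [(342,57),(268,54.5),(195,54.2),(123,54)]: print(onz(C,px,.011).round(4))
print('flask mouth',onz(C,(109,253),.217).round(4),'bulb',onz(C,(194,181),.047).round(4),'bcap',onz(C,(519,228),.106).round(4),'wcap',onz(C,(396,224),.095).round(4))
B=cv2.imread('pics/w1.png'); cv2.imwrite('pics/w1z.png',cv2.resize(B[140:250,60:160+380],None,fx=1.6,fy=1.6,interpolation=2))
cv2.imwrite('pics/w1z.png',cv2.resize(B[150:215,240:330],None,fx=8,fy=8,interpolation=2))
print('drop ring',proj(C,[[.4534,-.1207,.088],[.4534,-.1207,.06],[.4534,-.1207,0]]))
```

```text
[ 0.591 -0.186  0.011]
[ 0.5916 -0.1056  0.011 ]
[ 0.5907 -0.0264  0.011 ]
[0.5904 0.0528 0.011 ]
flask mouth [ 0.4545 -0.0227  0.217 ] bulb [ 0.4581 -0.0265  0.047 ] bcap [ 0.4323 -0.3547  0.106 ] wcap [ 0.4301 -0.2367  0.095 ]
drop ring [[279.17894199 196.96526366]
 [279.31768748 189.76691235]
 [279.5499767  177.72739761]]
```

View pics/w1z.png

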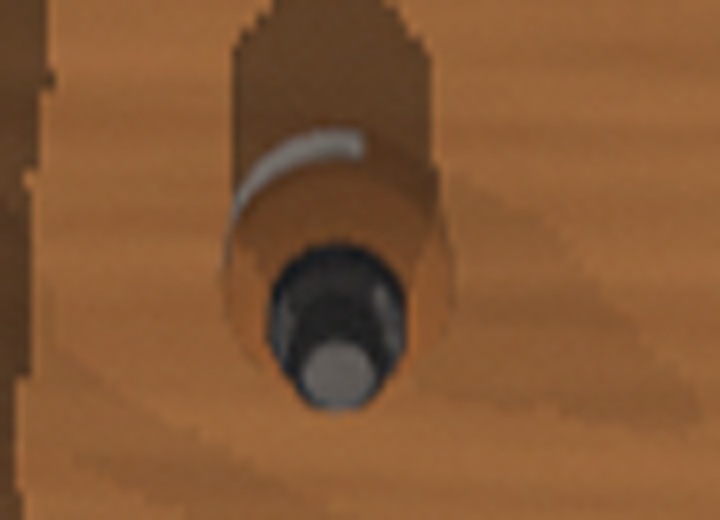

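servo_tool(increments=[-1, -2, -20, 0, 0, -0.027, 0.4, 0, 0, -30, 0, 0, 0, 0.4, 0, 0, -30, 0, 0, 0, 0.4, 0, 0, -30, 0, 0, 0, 0.4, 0, 0, -30, 0, 0, 0, 0.4, 0, 0, -30, 0, 0, 0, 0.4, 0, 0, -20, 0, 0, 0, 0.4, 0, 0, -14, 0, 0, 0, 0.4])

```text
time: 4.42
eef_pos: [0.4511, -0.1253, 0.1986]
ee_rot: [-3.141, 0.009, 0.004]
force: [-0.4, 1.4, -0.2]
opening: 0.705
```

```bash
python3 look.py w2; python3 -c "
from h import *
save('side','s2.png')"
```

```text
4.4167 [ 0.4511 -0.1253  0.1986] [-3.141  0.009  0.004] [-0.4  1.4 -0.2] 0.7051903166034981
toolx ang -0.006 z [-2.8e-03  1.0e-04 -1.0e+00] cam [ 0.5332 -0.1244  0.1679]
```

View pics/w2.png

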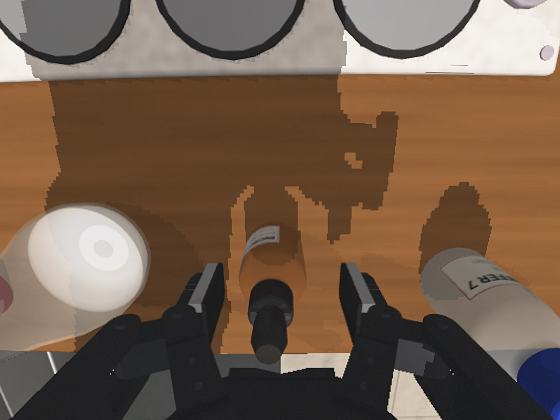

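View pics/s2.png

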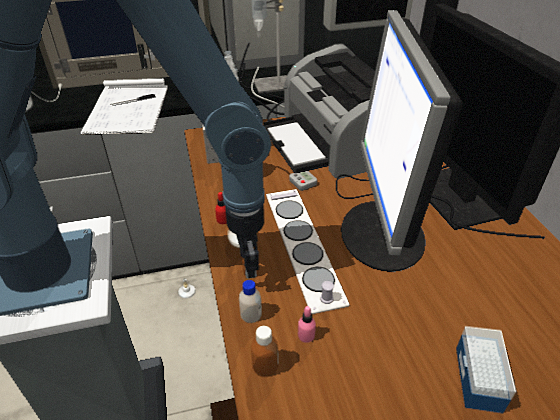

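Run:
```python
from h import *
C=cam('wrist')
print(onz(C,(267,353),.088),onz(C,(271,262),.06)) 
print(proj(C,[[.453,-.1225,.06],[.453-.0165,-.1225,.06],[.453+.0165,-.1225,.06],[.453+.0165,-.1225,0]]), manip.get_obs()['eef_pos'])
```

```text
[ 0.45572414 -0.11902696  0.088     ] [ 0.47484271 -0.11981172  0.06      ]
[[278.22039321 307.93044088]
 [278.54561496 339.13701287]
 [277.86794217 273.73612637]
 [278.90295868 221.28435119]] [ 0.45094216 -0.1250606   0.19878299]
```

servo_tool(increments=[3, 4, 1, 0, 0, 0, 0.4, 0, 0, 0, 0, 0, 0, 0.4, 0, 0, 0, 0, 0, 0, -0.5, 0, 0, 0, 0, 0, 0, -0.5, 0, 0, 0, 0, 0, 0, -0.5, 0, 0, 0, 0, 0, 0, -0.5, 0, 0, 0, 0, 0, 0, -0.5, 0, 0, 0, 0, 0, 0, -0.5])

```text
time: 5.18
eef_pos: [0.4556, -0.1206, 0.2027]
ee_rot: [3.141, -0.007, 0.003]
force: [-1.6, 0.8, 7.0]
opening: 0.38
```

servo_tool(increments=[0, 0, 0, 0, 0, 0, -0.8, 0, 0, 0, 0, 0, 0, -0.8, 0, 0, 0, 0, 0, 0, -0.8])

```text
time: 5.43
eef_pos: [0.4556, -0.1206, 0.2027]
ee_rot: [3.141, -0.007, 0.003]
force: [-1.7, -0.5, 7.0]
opening: 0.377
```

```bash
python3 look.py w3
```

```text
5.4333 [ 0.4556 -0.1206  0.2027] [ 3.141e+00 -7.000e-03  3.000e-03] [-1.7 -0.5  7. ] 0.37719274633628885
toolx ang -0.0044 z [ 1.7e-03 -5.0e-04 -1.0e+00] cam [ 0.5378 -0.1196  0.1724]
```

View pics/w3.png

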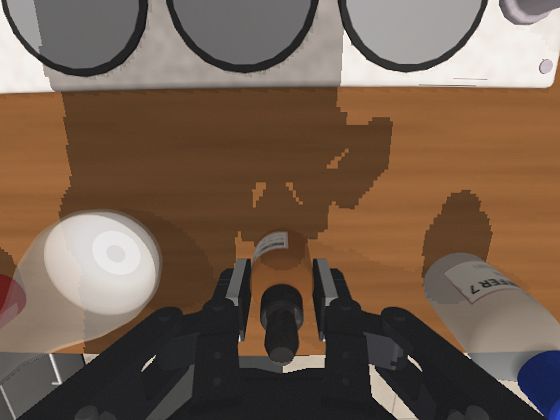

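servo_tool(increments=[0, 0, 10, 0, 0, 0, -0.8, 0, 0, 20, 0, 0, 0, -0.8, 0, 0, 20, 0, 0, 0, -0.8, 0, 0, 20, 0, 0, 0.1, -0.8, 10, -5, 0, 0, 0, 0.1, -0.8, 10, -5, 0, 0, 0, 0.1, -0.8, 10, -5, 0, 0, 0, 0.1, -0.8, 10, -5, 0, 0, 0, 0.1, -0.8])

```text
time: 6.15
eef_pos: [0.4954, -0.1408, 0.2728]
ee_rot: [3.043, 0.778, 0.001]
force: [-0.1, -0.3, -0.4]
opening: 0.376
```

servo_tool(increments=[10, -5, 0, 0, 0, 0.1, -0.8, 10, -5, 0, 0, 0, 0.1, -0.8, 10, -5, 0, 0, 0, 0.1, -0.8, 10, -5, 0, 0, 0, 0.1, -0.8, 10, -5, 0, 0, 0, 0.1, -0.8, 10, -5, 0, 0, 0, 0.1, -0.8, 10, -5, 0, 0, 0, 0.1, -0.8, 10, -5, 0, 0, 0, 0.1, -0.8])

```text
time: 6.82
eef_pos: [0.5753, -0.181, 0.2726]
ee_rot: [2.5, 1.901, -0.001]
force: [0.3, -0.3, -0.2]
opening: 0.377
```

servo_tool(increments=[10, -3, 0, 0, 0, 0.1, -0.8, 5, -2, 0, 0, 0, 0.1, -0.8, 0, 0, 0, 0, 0, 0.07, -0.8, 0, 0, 0, 0, 0, 0, -0.8, 0, 0, 0, 0, 0, 0, -0.8])

```text
time: 7.23
eef_pos: [0.5898, -0.1856, 0.2722]
ee_rot: [2.23, 2.213, -0.001]
force: [-0.4, 0.1, -0.5]
opening: 0.379
```

```bash
python3 look.py w4; python3 -c "
from h import *
save('side','s4.png')"
```

```text
7.2333 [ 0.5898 -0.1856  0.2722] [ 2.230e+00  2.213e+00 -1.000e-03] [-0.4  0.1 -0.5] 0.3787321777104778
toolx ang 1.5633 z [-2.e-04 -3.e-04 -1.e+00] cam [ 0.5901 -0.1018  0.2417]
```

View pics/w4o.png

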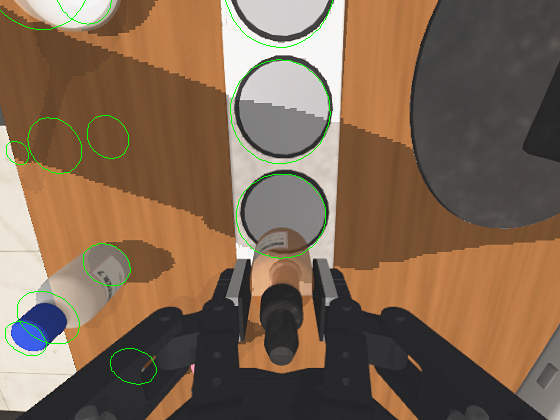

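View pics/s4.png

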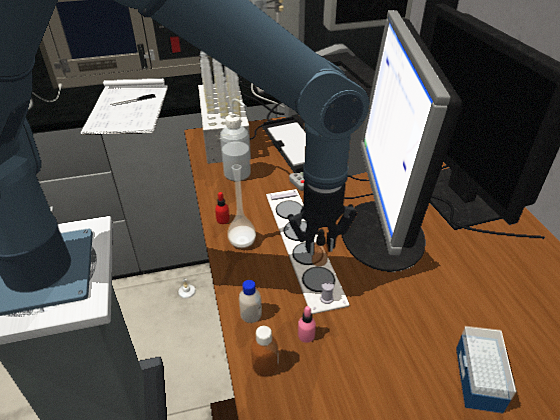

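servo_tool(increments=[0, 3, -10, 0, 0, 0, -0.8, 0, 0, -15, 0, 0, 0, -0.8, 0, 0, -15, 0, 0, 0, -0.8, 0, 0, -8, 0, 0, 0, -0.8, 0, 0, -4, 0, 0, 0, -0.8, 0, 0, -3, 0, 0, 0, -0.8, 0, 0, 0, 0, 0, 0, -0.8, 0, 0, 0, 0, 0, 0, -0.8])

```text
time: 8.0
eef_pos: [0.5904, -0.1824, 0.2168]
ee_rot: [2.227, 2.216, 0.0]
force: [-0.7, -0.9, 0.9]
opening: 0.38
```

servo_tool(increments=[0, 0, -1, 0, 0, 0, -0.8, 0, 0, -1, 0, 0, 0, -0.8, 0, 0, 0, 0, 0, 0, -0.8, 0, 0, 0, 0, 0, 0, -0.8])

```text
time: 8.33
eef_pos: [0.5902, -0.1825, 0.2149]
ee_rot: [2.227, 2.215, 0.0]
force: [0.1, -1.4, -1.9]
opening: 0.378
```

servo_tool(increments=[0, 0, -1, 0, 0, 0, -0.8, 0, 0, -1, 0, 0, 0, -0.8, 0, 0, 0, 0, 0, 0, -0.8])

```text
time: 8.58
eef_pos: [0.5904, -0.1824, 0.2138]
ee_rot: [2.227, 2.215, -0.0]
force: [-2.1, 0.4, 9.3]
opening: 0.381
```

servo_tool(increments=[0, 0, 0, 0, 0, 0, -0.1, 0, 0, 0, 0, 0, 0, 0.1, 0, 0, 0, 0, 0, 0, 0.3, 0, 0, 0, 0, 0, 0, 0.4, 0, 0, 0, 0, 0, 0, 0.4, 0, 0, 10, 0, 0, 0, 0.4, 0, 0, 20, 0, 0, 0, 0.4, 0, 0, 30, 0, 0, 0, 0.4])

```text
time: 9.25
eef_pos: [0.5891, -0.1822, 0.2717]
ee_rot: [-2.224, -2.213, 0.003]
force: [0.1, -0.5, 0.4]
opening: 0.703
```

servo_tool(increments=[0, 0, 30, 0, 0, 0, 0.4, 0, 0, 30, 0, 0, 0, 0.4, -10, 0, 30, 0, 0, 0, 0.4, -10, 0, 30, 0, 0, 0, 0.4, -20, -5, 0, 0, 0, 0, 0.4, -20, -5, 0, 0, 0, 0, 0.4, -20, -5, 0, 0, 0, 0, 0.4, -20, -5, 0, 0, 0, 0, 0.4])

```text
time: 9.92
eef_pos: [0.4892, -0.2023, 0.3935]
ee_rot: [2.226, 2.216, -0.0]
force: [-0.0, -0.7, -0.3]
opening: 0.699
```

```bash
python3 look.py w5; python3 -c "
from h import *
save('side','s5.png')"
```

```text
9.9167 [ 0.4892 -0.2023  0.3935] [ 2.226  2.216 -0.   ] [-0.  -0.7 -0.3] 0.6993200725810127
toolx ang 1.5662 z [ 7.e-04 -7.e-04 -1.e+00] cam [ 0.4892 -0.1185  0.363 ]
```

View pics/w5o.png

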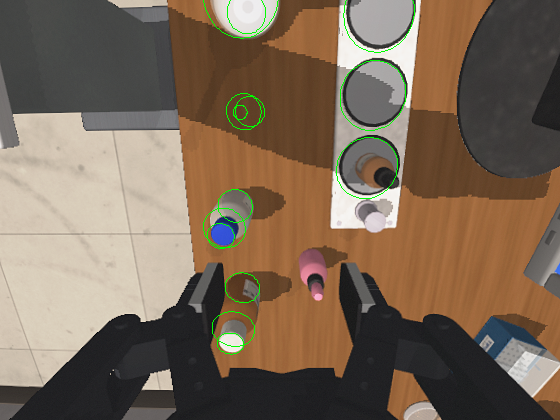

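View pics/s5.png

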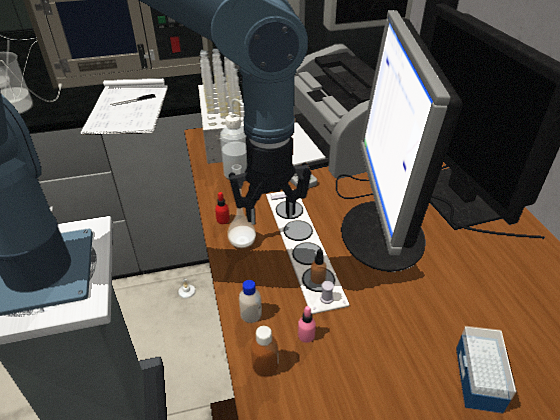

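servo_tool(increments=[-15, -8, 0, 0, 0, 0, 0.6, -15, -8, 0, 0, 0, 0, 0.6, -15, -8, -10, 0, 0, 0, 0.6, -14, -9, -20, 0, 0, 0, 0.6, 0, 0, -20, 0, 0, 0, 0.6, 0, 0, -20, 0, 0, 0, 0.6, 0, 0, 0, 0, 0, 0, 0.6, 0, 0, 0, 0, 0, 0, 0.6])

```text
time: 10.68
eef_pos: [0.4316, -0.2349, 0.3228]
ee_rot: [-2.225, -2.216, -0.0]
force: [0.5, -0.6, 0.2]
opening: 0.799
```

```bash
python3 look.py w6
```

```text
10.6833 [ 0.4316 -0.2349  0.3228] [-2.225 -2.216 -0.   ] [ 0.5 -0.6  0.2] 0.7993506361018843
toolx ang 1.5668 z [-7.e-04  1.e-03 -1.e+00] cam [ 0.4315 -0.1511  0.2924]
```

View pics/w6o.png

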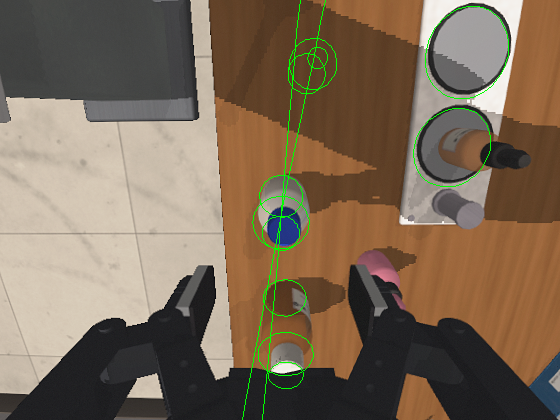

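Run:
```python
from h import *
C=cam('wrist')
B=cv2.imread('pics/w6.png'); 
hsv=cv2.cvtColor(B,cv2.COLOR_BGR2HSV); m=(hsv[...,0]>105)&(hsv[...,0]<130)&(hsv[...,1]>120)&(hsv[...,2]>60); m[:, :240]=0; m[:,330:]=0; ys,xs=np.nonzero(m); print(xs.min(),xs.max(),ys.min(),ys.max())
print(onz(C,(xs.mean(),ys.max()-14),.095), onz(C,(287,361),.106))
cv2.imwrite('pics/w6z.png',cv2.resize(B[165:400,230:345],None,fx=2.5,fy=2.5,interpolation=2))
```

```text
267 300 207 245
[ 0.43355026 -0.23267724  0.095     ] [ 0.43606935 -0.33893667  0.106     ]
```

View pics/w6z.png

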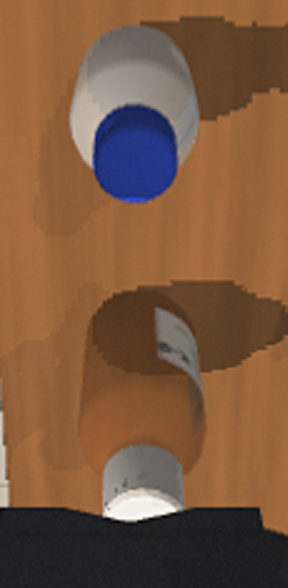

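servo_tool(increments=[1, 0, -20, 0, 0, 0, 0.6, 0, 0, -25, 0, 0, 0, 0.6, 0, 0, -25, 0, 0, 0, 0.6, 0, 0, -20, 0, 0, 0, 0.6, 0, 0, -15, 0, 0, 0, 0.6, 0, 0, -6, 0, 0, 0, 0.6, 0, 0, 0, 0, 0, 0, 0.6])

```text
time: 11.32
eef_pos: [0.4328, -0.2353, 0.2118]
ee_rot: [-2.226, -2.216, -0.0]
force: [1.0, -0.7, -1.0]
opening: 0.8
```

servo_tool(increments=[0, 0, 0, 0, 0, 0, -0.5, 0, 0, 0, 0, 0, 0, -0.5, 0, 0, 0, 0, 0, 0, -0.5, 0, 0, 0, 0, 0, 0, -0.5, 0, 0, 0, 0, 0, 0, -0.5, 0, 0, 0, 0, 0, 0, -0.5])

```text
time: 11.82
eef_pos: [0.433, -0.2356, 0.2132]
ee_rot: [2.225, 2.214, 0.001]
force: [-0.3, 0.2, 7.3]
opening: 0.495
```

```bash
python3 look.py w7
```

```text
11.8167 [ 0.433  -0.2356  0.2132] [2.225e+00 2.214e+00 1.000e-03] [-0.3  0.2  7.3] 0.49537835868951413
toolx ang 1.5657 z [ 0.0024 -0.0014 -1.    ] cam [ 0.4331 -0.1519  0.1826]
```

View pics/w7.png

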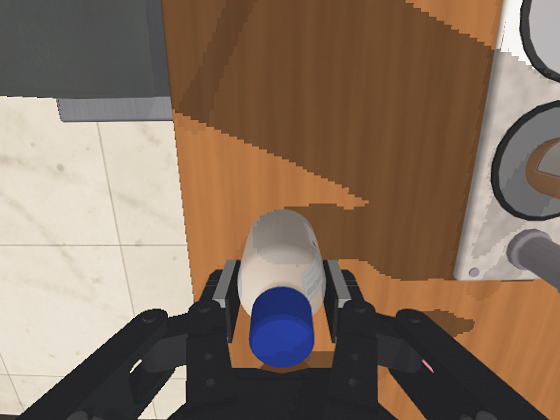

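servo_tool(increments=[0, 0, 10, 0, 0, 0, -0.6, 0, 0, 20, 0, 0, 0, -0.6, 0, 0, 30, 0, 0, 0, -0.6, 0, 0, 30, 0, 0, 0, -0.6, 0, 0, 30, 0, 0, 0, -0.6, 16, 13, 0, 0, 0, 0, -0.6, 16, 13, 0, 0, 0, 0, -0.6, 16, 13, 0, 0, 0, 0, -0.6])

```text
time: 12.53
eef_pos: [0.4805, -0.1964, 0.3334]
ee_rot: [2.227, 2.213, 0.0]
force: [0.6, 0.2, -2.0]
opening: 0.497
```

servo_tool(increments=[16, 13, 0, 0, 0, 0, -0.6, 16, 13, 0, 0, 0, 0, -0.6, 16, 13, 0, 0, 0, 0, -0.6, 16, 13, 0, 0, 0, 0, -0.6, 16, 13, 0, 0, 0, 0, -0.6, 16, 13, 0, 0, 0, 0, -0.6, 13, 13, 0, 0, 0, 0, -0.6, 0, 0, 0, 0, 0, 0, -0.6])

```text
time: 13.2
eef_pos: [0.5911, -0.1016, 0.3331]
ee_rot: [2.222, 2.221, 0.007]
force: [-0.6, 1.0, -0.3]
opening: 0.496
```

servo_tool(increments=[0, 0, -10, 0, 0, 0, -0.6, 0, 0, -20, 0, 0, 0, -0.6, 0, 0, -20, 0, 0, 0, -0.6, 0, 0, -10, 0, 0, 0, -0.6, 0, 0, 0, 0, 0, 0, -0.6, 0, 0, 0, 0, 0, 0, -0.6])

```text
time: 13.7
eef_pos: [0.5887, -0.106, 0.2715]
ee_rot: [-2.227, -2.215, 0.001]
force: [-0.8, -0.2, -1.2]
opening: 0.496
```

```bash
python3 look.py w8;  python3 -c "
from h import *
save('side','s8.png')"
```

```text
13.7 [ 0.5887 -0.106   0.2715] [-2.227e+00 -2.215e+00  1.000e-03] [-0.8 -0.2 -1.2] 0.4964417703554491
toolx ang 1.5651 z [-1.3e-03 -1.0e-04 -1.0e+00] cam [ 0.5887 -0.0222  0.2411]
```

View pics/w8o.png

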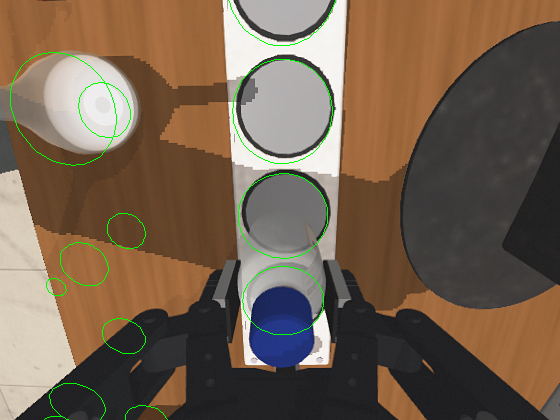

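View pics/s8.png

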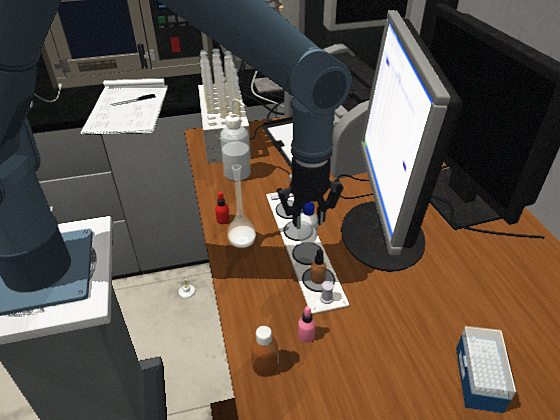

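servo_tool(increments=[1, 0, -10, 0, 0, 0, -0.6, 0, 0, -15, 0, 0, 0, -0.6, 0, 0, -10, 0, 0, 0, -0.6, 0, 0, -5, 0, 0, 0, -0.6, 0, 0, -3, 0, 0, 0, -0.6, 0, 0, -2, 0, 0, 0, -0.6, 0, 0, 0, 0, 0, 0, -0.6, 0, 0, 0, 0, 0, 0, -0.6])

```text
time: 14.47
eef_pos: [0.5904, -0.1053, 0.2271]
ee_rot: [2.227, 2.216, 0.001]
force: [0.4, -0.7, -1.1]
opening: 0.498
```

servo_tool(increments=[0, 0, -1, 0, 0, 0, -0.6, 0, 0, -1, 0, 0, 0, -0.6, 0, 0, 0, 0, 0, 0, -0.6, 0, 0, 0, 0, 0, 0, -0.6])

```text
time: 14.8
eef_pos: [0.5902, -0.1054, 0.2248]
ee_rot: [2.227, 2.216, 0.0]
force: [-0.2, 1.2, 0.6]
opening: 0.495
```

servo_tool(increments=[0, 0, -1, 0, 0, 0, -0.6, 0, 0, -0.5, 0, 0, 0, -0.6, 0, 0, 0, 0, 0, 0, -0.6])

```text
time: 15.05
eef_pos: [0.5903, -0.1053, 0.2242]
ee_rot: [2.226, 2.215, -0.0]
force: [-3.6, -0.2, 8.1]
opening: 0.499
```

servo_tool(increments=[0, 0, 0, 0, 0, 0, 0.1, 0, 0, 0, 0, 0, 0, 0.3, 0, 0, 0, 0, 0, 0, 0.5, 0, 0, 0, 0, 0, 0, 0.5, 0, 0, 0, 0, 0, 0, 0.5, 0, 0, 10, 0, 0, 0, 0.5, 0, 0, 20, 0, 0, 0, 0.5, 0, 0, 30, 0, 0, 0, 0.5])

```text
time: 15.72
eef_pos: [0.5891, -0.1053, 0.2823]
ee_rot: [-2.224, -2.214, 0.004]
force: [1.0, -0.5, 0.2]
opening: 0.75
```

servo_tool(increments=[0, 0, 30, 0, 0, 0, 0.6, 0, 0, 30, 0, 0, 0, 0.6, 0, 0, 30, 0, 0, 0, 0.6, -10, -17, 20, 0, 0, 0, 0.6, -15, -25, 0, 0, 0, 0, 0.6, -15, -25, 0, 0, 0, 0, 0.6, -15, -25, 0, 0, 0, 0, 0.6, -15, -25, 0, 0, 0, 0, 0.6])

```text
time: 16.38
eef_pos: [0.5193, -0.2233, 0.3941]
ee_rot: [2.226, 2.216, 0.0]
force: [0.3, -0.6, -0.2]
opening: 0.796
```

servo_tool(increments=[-15, -25, 0, 0, 0, 0, 0.6, -15, -25, 0, 0, 0, 0, 0.6, -15, -20, 0, 0, 0, 0, 0.6, -15, -20, 0, 0, 0, 0, 0.6, -12, -20, 0, 0, 0, 0, 0.6, -10, -15, 0, 0, 0, 0, 0.6, 0, 0, 0, 0, 0, 0, 0.6, 0, 0, 0, 0, 0, 0, 0.6])

```text
time: 17.05
eef_pos: [0.4376, -0.348, 0.3937]
ee_rot: [2.229, 2.213, -0.0]
force: [-0.0, 0.3, 0.7]
opening: 0.801
```

```bash
python3 look.py w9 brown_bottle_mid;  python3 -c "
from h import *
save('side','s9.png')"
```

```text
17.05 [ 0.4376 -0.348   0.3937] [ 2.229  2.213 -0.   ] [-0.   0.3  0.7] 0.800557365330278
toolx ang 1.5637 z [ 2.e-04 -3.e-04 -1.e+00] cam [ 0.4379 -0.2642  0.3632]
brown_bottle_mid 0.61 [282.3 194.1] 257 303 165 224
```

View pics/w9o.png

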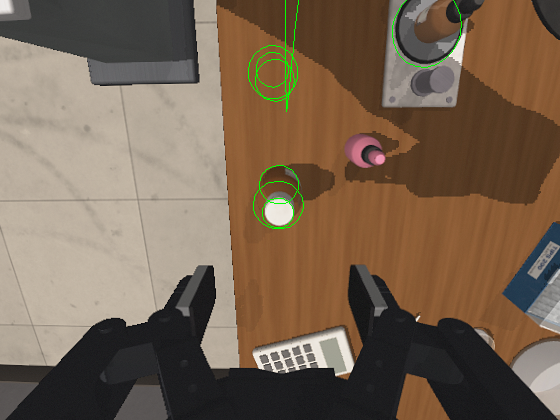

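View pics/s9.png

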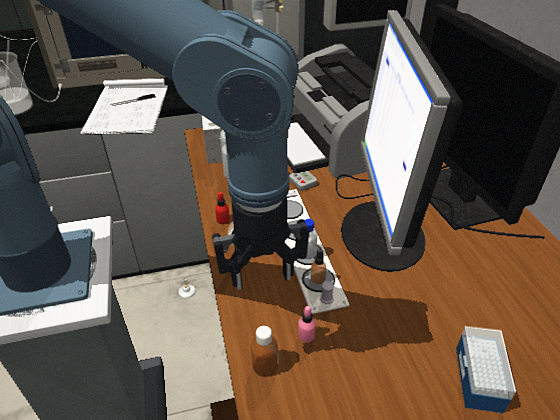

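Run:
```python
from h import *
C=cam('wrist')
B=cv2.imread('pics/w9.png'); cv2.imwrite('pics/w9z.png',cv2.resize(B[120:240,240:400],None,fx=5,fy=5,interpolation=2))
print(onz(C,(279,212),.106),onz(C,(364,150),.0),onz(C,(375,158),.088))
```

```text
[ 0.43688225 -0.34942798  0.106     ] [ 0.53712836 -0.30805182  0.        ] [ 0.52394443 -0.3040957   0.088     ]
```

View pics/w9z.png

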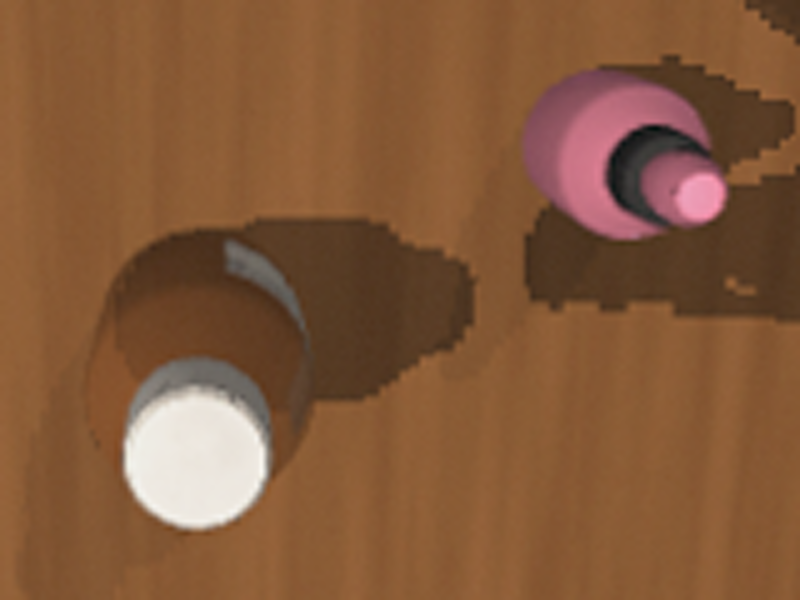

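servo_tool(increments=[-1, -4, -15, 0, 0, 0, 0.6, 0, 0, -30, 0, 0, 0, 0.6, 0, 0, -30, 0, 0, 0, 0.6, 0, 0, -30, 0, 0, 0, 0.6, 0, 0, -30, 0, 0, 0, 0.6, 0, 0, -25, 0, 0, 0, 0.6, 0, 0, -12, 0, 0, 0, 0.6, 0, 0, 0, 0, 0, 0, 0.6])

```text
time: 17.87
eef_pos: [0.4369, -0.3498, 0.2189]
ee_rot: [-2.222, -2.215, 0.0]
force: [-1.3, 0.6, -0.1]
opening: 0.801
```

servo_tool(increments=[0, 0, 0, 0, 0, 0, -0.4, 0, 0, 0, 0, 0, 0, -0.4, 0, 0, 0, 0, 0, 0, -0.4, 0, 0, 0, 0, 0, 0, -0.4, 0, 0, 0, 0, 0, 0, -0.4, 0, 0, 0, 0, 0, 0, -0.4])

```text
time: 18.37
eef_pos: [0.4378, -0.3518, 0.2226]
ee_rot: [2.225, 2.214, 0.0]
force: [-1.0, 0.4, 7.0]
opening: 0.558
```

```bash
python3 look.py w10
```

```text
18.3667 [ 0.4378 -0.3518  0.2226] [2.225 2.214 0.   ] [-1.   0.4  7. ] 0.5581196146277001
toolx ang 1.5657 z [ 0.002  -0.0016 -1.    ] cam [ 0.4379 -0.268   0.192 ]
```

View pics/w10.png

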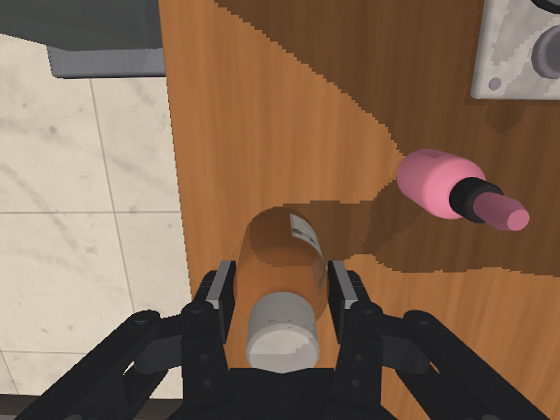

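servo_tool(increments=[0, 0, 10, 0, 0, 0, -0.5, 0, 0, 20, 0, 0, 0, -0.5, 0, 0, 30, 0, 0, 0, -0.5, 0, 0, 30, 0, 0, 0, -0.5, 0, 0, 30, 0, 0, 0, -0.5, 6, 10, 10, 0, 0, 0, -0.5, 12, 20, 0, 0, 0, 0, -0.5, 15, 22, 0, 0, 0, 0, -0.5])

```text
time: 19.08
eef_pos: [0.4697, -0.2997, 0.3521]
ee_rot: [2.23, 2.211, -0.001]
force: [0.9, 0.6, -2.9]
opening: 0.557
```

servo_tool(increments=[15, 22, 0, 0, 0, 0, -0.5, 15, 22, 0, 0, 0, 0, -0.5, 15, 22, 0, 0, 0, 0, -0.5, 15, 22, 0, 0, 0, 0, -0.5, 15, 22, 0, 0, 0, 0, -0.5, 15, 22, 0, 0, 0, 0, -0.5, 15, 22, 0, 0, 0, 0, -0.5, 10, 22, 0, 0, 0, 0, -0.5])

```text
time: 19.75
eef_pos: [0.5859, -0.1213, 0.3509]
ee_rot: [-2.226, -2.216, -0.001]
force: [-0.5, 0.2, -1.7]
opening: 0.556
```

servo_tool(increments=[4, 22, 0, 0, 0, 0, -0.5, 0, 22, 0, 0, 0, 0, -0.5, 0, 22, 0, 0, 0, 0, -0.5, 0, 18, 0, 0, 0, 0, -0.5, 0, 10, 0, 0, 0, 0, -0.5, 0, 5, 0, 0, 0, 0, -0.5, 0, 0, 0, 0, 0, 0, -0.5, 0, 0, 0, 0, 0, 0, -0.5])

```text
time: 20.42
eef_pos: [0.5891, -0.0254, 0.351]
ee_rot: [2.228, 2.215, -0.002]
force: [0.3, -1.2, -2.0]
opening: 0.554
```

```bash
python3 look.py w11;  python3 -c "
from h import *
save('side','s11.png')"
```

```text
20.4167 [ 0.5891 -0.0254  0.351 ] [ 2.228e+00  2.215e+00 -2.000e-03] [ 0.3 -1.2 -2. ] 0.5536199727766171
toolx ang 1.565 z [-4.e-04 -1.e-03 -1.e+00] cam [0.5892 0.0584 0.3205]
```

View pics/w11o.png

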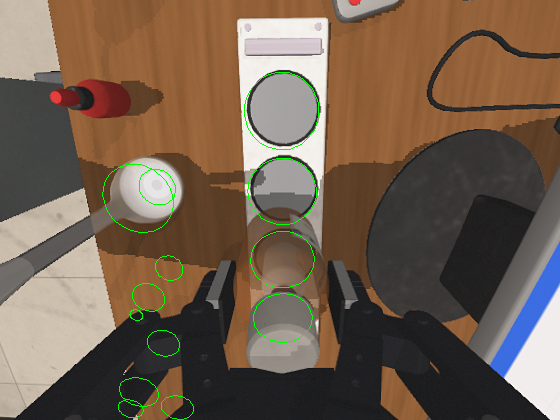

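View pics/s11.png

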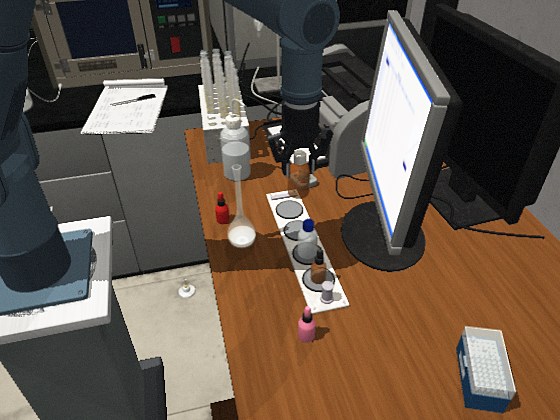

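servo_tool(increments=[1, 1, -15, 0, 0, 0, -0.5, 0, 0, -25, 0, 0, 0, -0.5, 0, 0, -25, 0, 0, 0, -0.5, 0, 0, -25, 0, 0, 0, -0.5, 0, 0, -15, 0, 0, 0, -0.5, 0, 0, -7, 0, 0, 0, -0.5, 0, 0, -2, 0, 0, 0, -0.5, 0, 0, 0, 0, 0, 0, -0.5])

```text
time: 21.18
eef_pos: [0.5904, -0.024, 0.2373]
ee_rot: [2.228, 2.215, -0.0]
force: [0.5, -0.4, -1.9]
opening: 0.554
```

servo_tool(increments=[0, 0, 0, 0, 0, 0, -0.5, 0, 0, -1, 0, 0, 0, -0.5, 0, 0, 0, 0, 0, 0, -0.5])

```text
time: 21.43
eef_pos: [0.5906, -0.0235, 0.2371]
ee_rot: [2.226, 2.215, 0.002]
force: [-0.9, 0.4, -1.9]
opening: 0.556
```

servo_tool(increments=[0, 0, -1, 0, 0, 0, -0.5, 0, 0, -1, 0, 0, 0, -0.5, 0, 0, 0, 0, 0, 0, -0.5, 0, 0, 0, 0, 0, 0, -0.5])

```text
time: 21.77
eef_pos: [0.5901, -0.0234, 0.2342]
ee_rot: [-2.227, -2.216, 0.0]
force: [-0.4, -0.5, -1.8]
opening: 0.552
```

servo_tool(increments=[0, 0, -1, 0, 0, 0, -0.5, 0, 0, 0, 0, 0, 0, -0.5, 0, 0, 0, 0, 0, 0, -0.5])

```text
time: 22.02
eef_pos: [0.5903, -0.0233, 0.2337]
ee_rot: [2.227, 2.216, -0.0]
force: [-2.6, 0.2, 5.3]
opening: 0.553
```

servo_tool(increments=[0, 0, 0, 0, 0, 0, 0.2, 0, 0, 0, 0, 0, 0, 0.4, 0, 0, 0, 0, 0, 0, 0.5, 0, 0, 0, 0, 0, 0, 0.5, 0, 0, 0, 0, 0, 0, 0.5, 0, 0, 10, 0, 0, 0, 0.5, 0, 0, 20, 0, 0, 0, 0.5, 0, 0, 30, 0, 0, 0, 0.5])

```text
time: 22.68
eef_pos: [0.5891, -0.0235, 0.2923]
ee_rot: [-2.224, -2.214, 0.005]
force: [-0.7, -0.1, 0.2]
opening: 0.746
```

servo_tool(increments=[0, 0, 30, 0, 0, 0, 0.5, 0, 0, 30, 0, 0, 0, 0.5, 0, 0, 30, 0, 0, 0, 0.5, 0, 0, 30, 0, 0, 0, 0.5, 0, 0, 30, 0, 0, 0, 0.2, 0, 0, 20, 0, 0, 0, 0, 0, 0, 0, 0, 0, 0, 0, 0, 0, 0, 0, 0, 0, 0])

```text
time: 23.35
eef_pos: [0.5902, -0.0231, 0.4649]
ee_rot: [2.225, 2.214, 0.003]
force: [0.5, -0.7, -0.3]
opening: 0.497
```

```bash
python3 look.py w12 flask_mid;  python3 -c "
from h import *
save('side','s12.png')
save('top','t12.png')"
```

```text
23.35 [ 0.5902 -0.0231  0.4649] [2.225 2.214 0.003] [ 0.5 -0.7 -0.3] 0.49713743899695895
toolx ang 1.566 z [ 2.9e-03 -3.0e-04 -1.0e+00] cam [0.5903 0.0607 0.4344]
flask_mid 0.69 [170.2 183. ] 94 206 145 228
```

View pics/w12o.png

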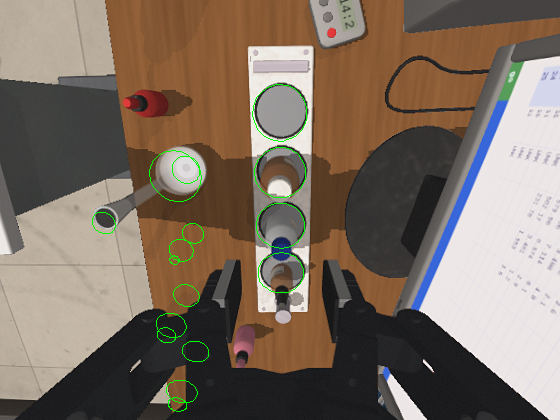

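View pics/s12.png

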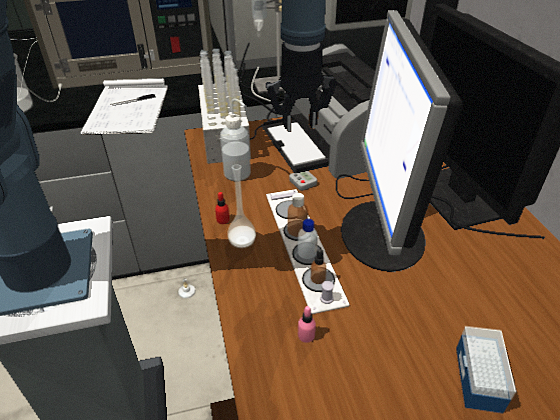

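Run:
```python
from h import *
C=cam('wrist')
B=cv2.imread('pics/w12.png'); cv2.imwrite('pics/w12z.png',np.hstack([cv2.resize(B[140:240,85:215],None,fx=3,fy=3,interpolation=2)]))
cv2.imwrite('pics/w12y.png',np.hstack([cv2.resize(B[70:320,240:330],None,fx=2.4,fy=2.4,interpolation=2)]))
print(proj(C,[[.4529,-.0213,.217],[.4529,-.0213,.047]]))
```

```text
[[103.89316606 223.39009868]
 [176.45193187 176.42543563]]
```

View pics/w12z.png

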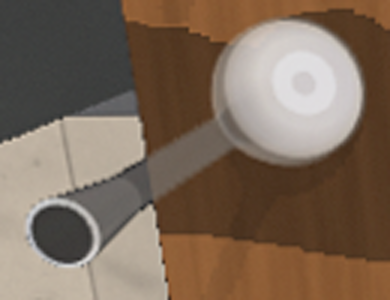

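View pics/w12y.png

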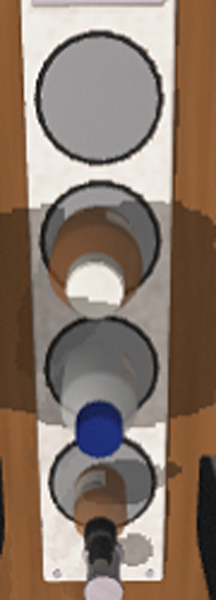

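servo_tool(increments=[-17, 0, 0, 0, 0, 0, 0.2, -20, 0, 0, 0, 0, 0, 0.2, -20, 0, 0, 0, 0, 0, 0.2, -20, 1, 0, 0, 0, 0, 0.2, -20, 1, 0, 0, 0, 0, 0.2, -20, 1, 0, 0, 0, 0, 0.2, -20, 0, 0, 0, 0, 0, 0.2, 0, 0, 0, 0, 0, 0, 0.2])

```text
time: 24.22
eef_pos: [0.4501, -0.0203, 0.4621]
ee_rot: [-2.225, -2.215, 0.006]
force: [0.8, 0.3, -1.3]
opening: 0.6
```

servo_tool(increments=[0, 0, -10, 0, 0, 0, 0.2, 0, 0, -20, 0, 0, 0, 0.2, 0, 0, -10, 0, 0, 0, 0.2, 0, 0, 0, 0, 0, 0, 0.2, 0, 0, 0, 0, 0, 0, 0.2])

```text
time: 24.63
eef_pos: [0.4534, -0.0203, 0.4224]
ee_rot: [-2.225, -2.215, 0.001]
force: [-0.4, -0.8, 0.8]
opening: 0.6
```

```bash
python3 look.py w13 flask_mid;  python3 -c "
from h import *
save('side','s13.png')"
```

```text
24.6333 [ 0.4534 -0.0203  0.4224] [-2.225e+00 -2.215e+00  1.000e-03] [-0.4 -0.8  0.8] 0.5995198014454415
toolx ang 1.5664 z [-0.002   0.0011 -1.    ] cam [0.4533 0.0636 0.392 ]
flask_mid 0.59 [285.8 189. ] 257 310 151 257
```

View pics/w13o.png

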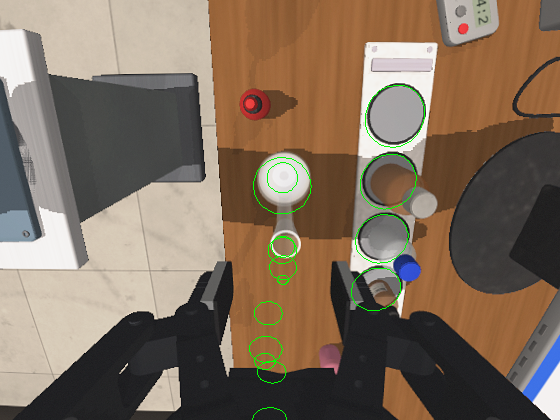

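View pics/s13.png

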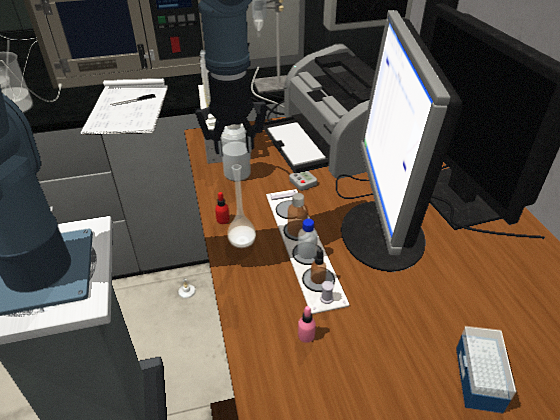

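servo_tool(increments=[1, 1, -10, 0, 0, 0, 0.2, 0, 0, -20, 0, 0, 0, 0.2, 0, 0, -20, 0, 0, 0, 0.2, 0, 0, -15, 0, 0, 0, 0.2, 0, 0, -7, 0, 0, 0, 0.2, 0, 0, 0, 0, 0, 0, 0.2, 0, 0, 0, 0, 0, 0, 0.2])

```text
time: 25.37
eef_pos: [0.4544, -0.0192, 0.3514]
ee_rot: [-2.227, -2.216, -0.0]
force: [-0.0, 0.3, 0.6]
opening: 0.597
```

```bash
python3 look.py w14
```

```text
25.3667 [ 0.4544 -0.0192  0.3514] [-2.227 -2.216 -0.   ] [-0.   0.3  0.6] 0.5973936260296846
toolx ang 1.5661 z [ 1.e-04  2.e-04 -1.e+00] cam [0.4544 0.0646 0.3209]
```

View pics/w14.png

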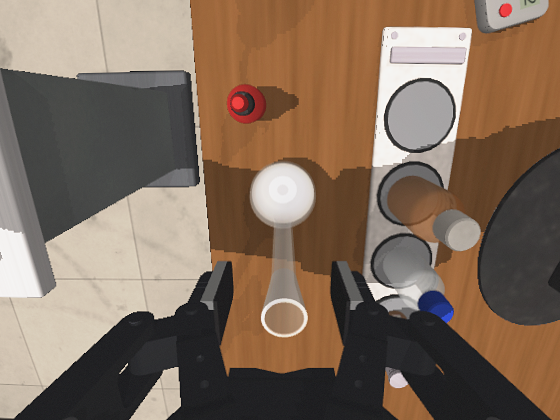

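Neck centred between the jaws; close.

servo_tool(increments=[0, 0, 0, 0, 0, 0, -0.2, 0, 0, 0, 0, 0, 0, -0.4, 0, 0, 0, 0, 0, 0, -0.6, 0, 0, 0, 0, 0, 0, -0.7, 0, 0, 0, 0, 0, 0, -0.9, 0, 0, 0, 0, 0, 0, -0.9, 0, 0, 0, 0, 0, 0, -0.9, 0, 0, 0, 0, 0, 0, -0.9], force=30)

```text
time: 26.08
eef_pos: [0.4547, -0.0193, 0.3518]
ee_rot: [2.226, 2.215, 0.002]
force: [0.1, 0.1, 4.6]
opening: 0.205
```

```bash
python3 look.py w15
```

```text
26.0833 [ 0.4547 -0.0193  0.3518] [2.226e+00 2.215e+00 2.000e-03] [0.1 0.1 4.6] 0.2049415271568592
toolx ang 1.5658 z [ 1.8e-03 -2.0e-04 -1.0e+00] cam [0.4548 0.0645 0.3214]
```

View pics/w15.png

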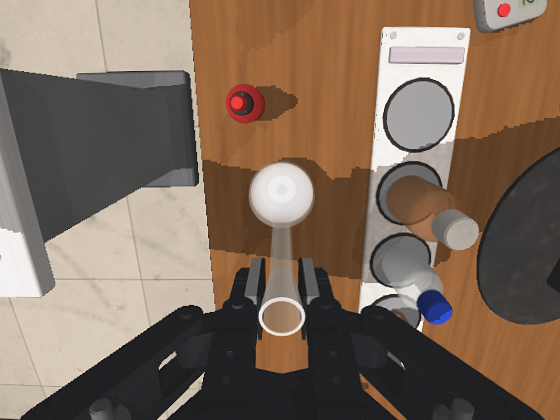

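servo_tool(increments=[0, 0, 5, 0, 0, 0, -0.9, 0, 0, 10, 0, 0, 0, -0.9, 0, 0, 15, 0, 0, 0, -0.9, 0, 0, 10, 0, 0, 0, -0.9, 0, 0, 5, 0, 0, 0, -0.9, 0, 3, 0, 0, 0, 0, -0.9, 0, 6, 0, 0, 0, 0, -0.9, 3, 9, 0, 0, 0, 0, -0.9])

```text
time: 26.8
eef_pos: [0.4566, -0.0014, 0.3956]
ee_rot: [-2.228, -2.214, 0.002]
force: [0.4, -1.2, -1.5]
opening: 0.202
```

servo_tool(increments=[6, 10, 0, 0, 0, 0, -0.9, 9, 10, 0, 0, 0, 0, -0.9, 12, 10, 0, 0, 0, 0, -0.9, 12, 10, 0, 0, 0, 0, -0.9, 12, 8, 0, 0, 0, 0, -0.9, 12, 5, 0, 0, 0, 0, -0.9, 12, 3, 0, 0, 0, 0, -0.9, 12, 1, 0, 0, 0, 0, -0.9])

```text
time: 27.47
eef_pos: [0.5445, 0.0576, 0.3953]
ee_rot: [-2.224, -2.217, 0.001]
force: [-0.6, -1.1, -1.0]
opening: 0.203
```

servo_tool(increments=[12, 0, 0, 0, 0, 0, -0.9, 12, 0, 0, 0, 0, 0, -0.9, 10, 0, 0, 0, 0, 0, -0.9, 8, 0, 0, 0, 0, 0, -0.9, 3, 0, 0, 0, 0, 0, -0.9, 0, 0, 0, 0, 0, 0, -0.9, 0, 0, 0, 0, 0, 0, -0.9, 0, 0, 0, 0, 0, 0, -0.9])

```text
time: 28.13
eef_pos: [0.5887, 0.0558, 0.396]
ee_rot: [-2.226, -2.216, 0.001]
force: [-0.8, -0.6, -0.7]
opening: 0.207
```

```bash
python3 look.py w16;  python3 -c "
from h import *
save('side','s16.png')"
```

```text
28.1333 [0.5887 0.0558 0.396 ] [-2.226e+00 -2.216e+00  1.000e-03] [-0.8 -0.6 -0.7] 0.20655792525990663
toolx ang 1.5662 z [-7.e-04 -2.e-04 -1.e+00] cam [0.5887 0.1396 0.3656]
```

View pics/w16o.png

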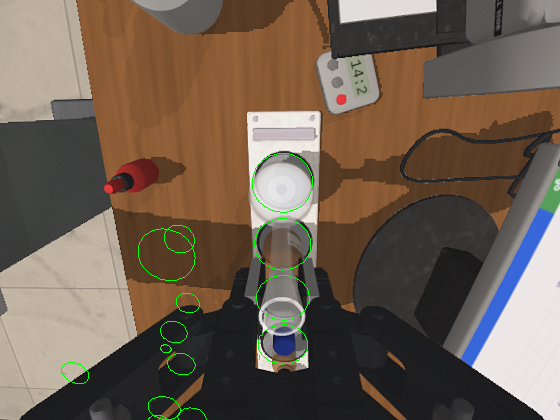

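View pics/s16.png

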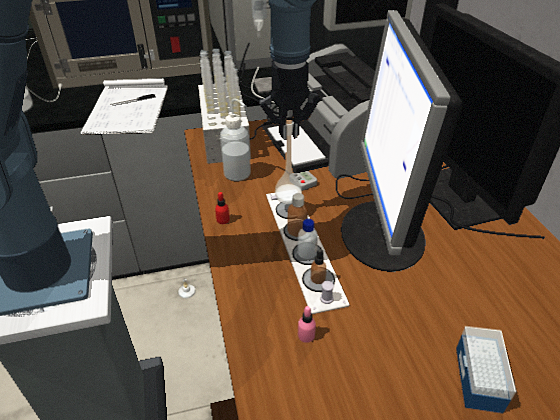

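servo_tool(increments=[1, 0, -5, 0, 0, 0, -0.9, 0, 0, -8, 0, 0, 0, -0.9, 0, 0, -8, 0, 0, 0, -0.9, 0, 0, -5, 0, 0, 0, -0.9, 0, 0, -3, 0, 0, 0, -0.9, 0, 0, -1, 0, 0, 0, -0.9, 0, 0, 0, 0, 0, 0, -0.9, 0, 0, 0, 0, 0, 0, -0.9])

```text
time: 28.9
eef_pos: [0.5903, 0.0557, 0.3663]
ee_rot: [2.227, 2.216, 0.0]
force: [0.3, 0.8, -1.7]
opening: 0.201
```

servo_tool(increments=[0, 0, -1, 0, 0, 0, -0.9, 0, 0, -1, 0, 0, 0, -0.9, 0, 0, 0, 0, 0, 0, -0.9, 0, 0, 0, 0, 0, 0, -0.9])

```text
time: 29.23
eef_pos: [0.5902, 0.0556, 0.3642]
ee_rot: [2.227, 2.216, -0.0]
force: [0.1, -0.2, -0.8]
opening: 0.201
```

servo_tool(increments=[0, 0, -1, 0, 0, 0, -0.9, 0, 0, -0.5, 0, 0, 0, -0.9, 0, 0, 0, 0, 0, 0, -0.9, 0, 0, 0, 0, 0, 0, -0.9])

```text
time: 29.57
eef_pos: [0.5903, 0.0557, 0.3629]
ee_rot: [2.227, 2.216, 0.001]
force: [0.1, 0.1, 1.2]
opening: 0.202
```

```bash
python3 look.py w17
```

```text
29.5667 [0.5903 0.0557 0.3629] [2.227e+00 2.216e+00 1.000e-03] [0.1 0.1 1.2] 0.20156108002405962
toolx ang 1.5658 z [ 5.e-04  0.e+00 -1.e+00] cam [0.5903 0.1395 0.3325]
```

View pics/w17o.png

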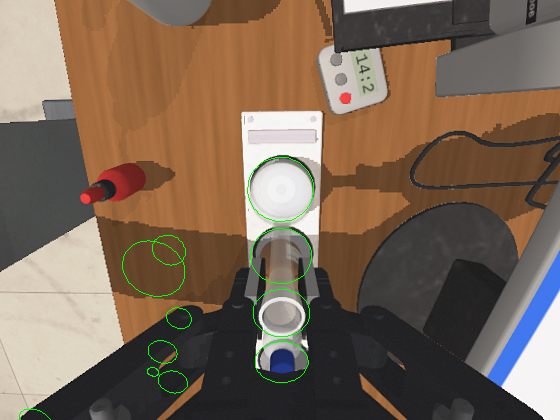

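servo_tool(increments=[0, 0, -0.5, 0, 0, 0, -0.9, 0, 0, 0, 0, 0, 0, -0.5, 0, 0, 0, 0, 0, 0, -0.3, 0, 0, 0, 0, 0, 0, -0.1, 0, 0, 0, 0, 0, 0, 0.1, 0, 0, 0, 0, 0, 0, 0.2, 0, 0, 0, 0, 0, 0, 0.2, 0, 0, 10, 0, 0, 0, 0.2])

```text
time: 30.28
eef_pos: [0.5895, 0.0553, 0.3707]
ee_rot: [-2.225, -2.214, 0.004]
force: [-0.4, -0.3, 0.1]
opening: 0.598
```

servo_tool(increments=[0, 0, 15, 0, 0, 0, 0.2, 0, 0, 20, 0, 0, 0, 0.2, 0, 0, 20, 0, 0, 0, 0.2, 0, 0, 20, 0, 0, 0, 0.2, 0, 0, 20, 0, 0, 0, 0.2, -20, 0, 0, 0, 0, 0, 0.2, -30, 0, 0, 0, 0, 0, 0.2, -30, 0, 0, 0, 0, 0, 0.2])

```text
time: 30.95
eef_pos: [0.5094, 0.0559, 0.468]
ee_rot: [2.227, 2.216, 0.002]
force: [-0.2, -1.0, 0.1]
opening: 0.603
```

servo_tool(increments=[-30, -10, 0, 0, 0, 0, 0.2, -20, -30, 0, 0, 0, 0, 0.2, 0, -30, 0, 0, 0, 0, 0.2, 0, -30, 0, 0, 0, 0, 0.2, 0, -30, 0, 0, 0, 0, 0.2, 0, -20, 0, 0, 0, 0, 0.2, 0, 0, 0, 0, 0, 0, 0.2, 0, 0, 0, 0, 0, 0, 0.2])

```text
time: 31.62
eef_pos: [0.4601, -0.0952, 0.4678]
ee_rot: [2.229, 2.213, 0.0]
force: [0.1, 1.4, -0.2]
opening: 0.599
```

```bash
python3 look.py w18 pad_a;  python3 -c "
from h import *
save('side','s18.png')
save('top','t18.png')"
```

```text
31.6167 [ 0.4601 -0.0952  0.4678] [2.229 2.213 0.   ] [ 0.1  1.4 -0.2] 0.5990057180223517
toolx ang 1.5635 z [ 6.e-04 -2.e-04 -1.e+00] cam [ 0.4603 -0.0114  0.4373]
pad_a 0.8 [362.3 104.8] 351 398 88 143
pad_a 0.75 [363.3  66.2] 356 390 28 81
pad_a 0.64 [361.8 220.9] 346 391 204 248
pad_a 0.56 [362.4 163.4] 348 397 151 198
```

View pics/w18.png

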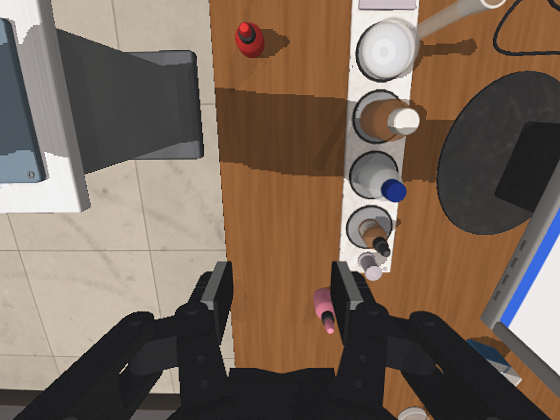

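View pics/s18.png

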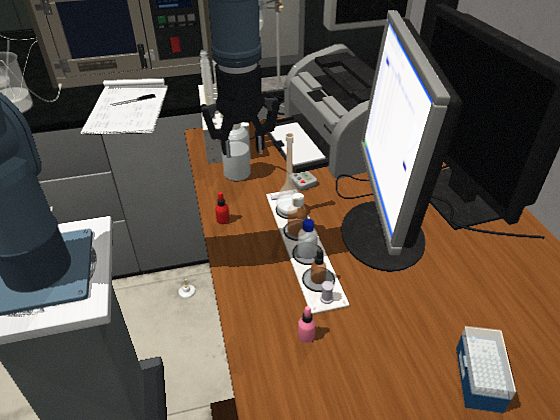

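View pics/t18.png

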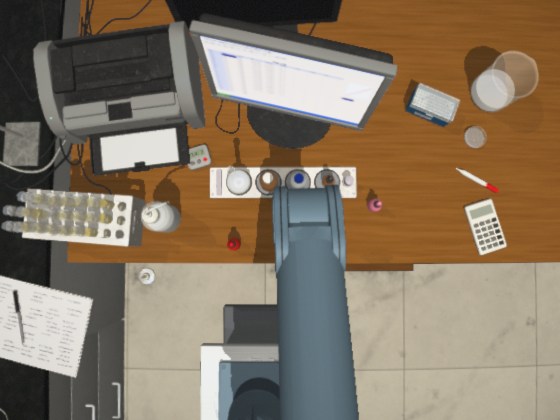

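Run:
```python
from loc import *
th=np.linspace(0,2*np.pi,60)
pads=[(.5893,-.1852),(.5891,-.105),(.589,-.0251),(.5889,.0557)]
def ov(C,f,k,crop,out,pads):
    B=cv2.resize(cv2.imread(f),None,fx=k,fy=k,interpolation=2)
    for p,t in zip(pads,['dropper_mid','white_bottle_mid','brown_bottle_mid','flask_mid']):
        for r,z in [(.036,0)]+(PR[t][:2] if t!='flask_mid' else [PR[t][1]])+[PR[t][2]]:
            q=proj(C,np.c_[p[0]+r*np.cos(th),p[1]+r*np.sin(th),0*th+z+.011]); cv2.polylines(B,[np.round((q+.5)*k).astype(int)],True,(0,255,0),1)
    a,b,c,d=crop; cv2.imwrite(out,B[a*k:b*k,c*k:d*k])
ov(cam('top'),'pics/t18.png',5,(160,205,205,360),'pics/v_top.png',pads)
ov(cam('wrist'),'pics/w18.png',3,(0,190,310,520),'pics/v_w.png',[(a+.001,b+.002) for a,b in pads])
ov(cam('side'),'pics/s18.png',5,(185,300,255,355),'pics/v_s.png',[(a+.002,b+.0) for a,b in pads])
```

```text
(no output)
```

View pics/v_top.png

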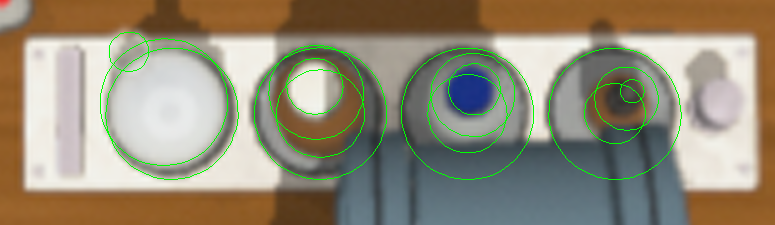

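View pics/v_w.png

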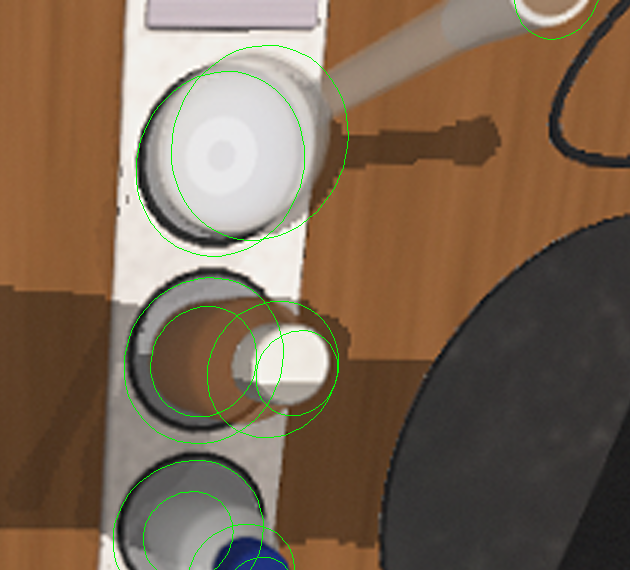

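View pics/v_s.png

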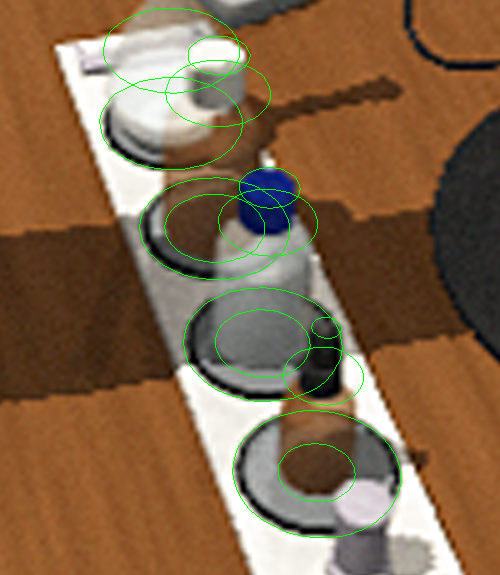

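```bash
python3 -c "
from h import *
print(manip.get_obs()['force'], manip.sign_off())"
```

```text
the job is handed in; nothing more can be done
[-0.19285048  0.2013144   0.46443097] None
```

The job is done and handed in after about 32 s of the 90 s allowed. Counting from the post, the dropper, white bottle, brown bottle and flask stand on pads 1 to 4, all released, and the gripper is clear above the desk. I moved them in that order. The wash bottle and the pink and red look-alikes were not touched.

- **Placement:** I drew the outlines of centred, upright objects over the last top, side and wrist pictures. All four agree with being upright and within about 3 mm of their pad centres; the limit is 12 mm.
- **Disagreements:** The wrist camera read about 2–4 mm off from the top camera, along one picture direction. I allowed for it by averaging the two.
- **Partly hidden views:** The arm covered part of pads 1 to 3 in the last top picture. There I relied on the side and wrist pictures.
- **Forces:** Every reading taken after a move was below 10 N. The tool force was under 1 N at hand-in.

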